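Get the wire brush out from behind the cans

ROBOT

A 6-joint arm with a two-finger parallel gripper is mounted at the origin on the work surface. World frame = base frame: x ahead of the robot, y to its left, z up, the work surface at z = 0. Lengths are in mm, angles in rad, forces in N, time in s.
With the tool pointing down it reaches from about 350 to 875 mm from the base axis. Payload 4.2 kg.
Tool frame: the origin (TCP) lies midway between the tips of the shut fingers; the grasp point (between the pads) lies 19 mm behind it; z points along the fingers, y is the direction in which the jaws open and shut (so a half turn about z gives the same grasp; the last joint's range is limited). The gripper opens to 85 mm and grips with 20 to 120 N. Pads are 22 mm wide; open, the fingers measure 114 mm over their backs; the gripper's body (76 mm by 85 mm) begins 54 mm behind the grasp point. The pads swing forward as they close: fully open they stand 13 mm farther back than shut.
Start: joints at [1.553, 0.385, 0.008, 0, -1.194, -0.259], TCP at [170.767, 601.197, 197.912] pointing down, gripper open.
Joint ranges: [-3.14, 3.14], [-1.21, 2.06], [-1.07, 1.41], [-3.16, 2.05], [-2.99, -0.16], [-3.1, 3.1]. Speed limits (rad/s): [2.79, 2.79, 3.14, 3.14, 3.14, 3.14].

INTERFACE

Orientations are given as a unit quaternion [x, y, z, w].
In Python, from bench import arm, eyes, nets gives the robot as it stands.
- The arm moves only by the tool jog_arm, never from a script. Its argument "rows" is a list of rows, each a list of 3 entries, a list of its own where there are three numbers: the shift along the tool's x, y, z in cm, then the turn, a rotation vector about the tool's x, y, z in degrees, then the finger opening in cm, from 0 to 8.54. In form: [[[x, y, z], [ax, ay, az], jaw], ...]. A call has 1 to 10 rows; each row shifts and turns the commanded pose from where the row before left it, along the tool's axes as they then stand; what a row does not reach is not made up. A row lasts 1/8 s, in which the tool goes at most 62.5 mm and 10.7 degrees, less where a joint would pass 70% of its speed; a pose out of reach is approached as far as the arm can. A call with a gripper value outside its range is refused whole. The fingers move at their own pace and stop on an object; the grip force is fixed at half the most. Time passes only in rows, so rows that do not move let the fingers close. It gives the time, the measured TCP pose, the force and the opening at its end, in the units of the state.
- arm.read_state(): the state, without advancing time (a new reading comes with each control period).
- eyes.get_image(name): name is "side" or "top" or "wrist"; returns the picture (400x640x3 uint8, red, green, blue); there is no depth.
- eyes.camera_model(name): a dict with "K" (3x3 intrinsics, pixels), "rvec" (rotation vector, rad) and "tvec" (3), from world to camera coordinates, as OpenCV has them. Camera axes: x right, y down, z forward; pixel columns grow to the right and rows downward; lengths in mm; the calibration is good to about 2 mm. The wrist camera is an equidistant fisheye: a pixel r from the principal point sees the ray r / f radians off the axis. A picture is of the moment at which its call begins: read the wrist's pose just before it. camera_model takes no time and is no camera call; for the wrist camera it gives the pose at the moment of the call.
- arm.job_done(): hands the job in, once; it reports no verdict.
Trained networks look in the newest picture that a camera, given by its name, has taken for a name from the list of things; names that differ only in an ending like _2 or _b are one class to them, and where a whole thing is asked for, a point or a joint stands for the part that bears it (a point fixed in the world has none). Each returns a list of dicts, best first, with "conf" (0 to 1); they miss things now and then, are a little off and sometimes report something else, mostly with a low value. They report only what shows in the picture. A call takes as long as a camera call. They do not tell look-alikes from the thing itself.
- nets.boxes_of(camera, name): "position" ([column, row] as shares, 0 to 1, of the picture: columns of its width, rows of its height, amid what is visible of it).
The state is a dict: "clock": time; "joints": joint angles; "joint_vel": joint speeds; "joint_efforts": joint torques, N m; "position": TCP position; "ee_rot": TCP orientation; "contact_force": force on the tool from outside, world axes, zero at the start; "wrist_torque": the same for the moment, N m; "gripper_width": finger opening in mm.
Only numpy, scipy, OpenCV 4.12 (cv2) and the standard library are available. Lean on these libraries where they do the work, as an engineer would, in place of code of your own. Each camera call takes 0.05 s, during which the arm holds its last target.

TASK

The small wire cup brush is hemmed in at the back of the wooden tray by the spray can, the flat tin and the screw jar. Stand those three on the side board first, then put the brush, hub up, in the middle of the round rubber mat, and then put the can, the tin and the jar each back on the very spot of the tray it came from. Everything ends up standing and let go; do not tip any of the four over, and leave the mug, the hammer and the screwdriver alone.

Things in the scene. Friction and masses are not known exactly. Their poses are not given: they have to be found in the camera images.
- can_mid (a point): Spray can, aluminium, white cap: 52 mm diameter, straight up to 106 mm, then a shoulder and a 33 mm wide cap; 130 mm tall, about 0.15 kg. Point: its centre, 65 mm above its foot; z up. Stands on one of the tray's three grey spots (which one varies). Gripped 80 to 95 mm above its foot, the gripper's body clears the neighbours, whose tops are up to 130 mm above the tray floor.
- tin_mid (a point): Flat tin, plain steel, blank paper label: 54 mm along its x, 36 mm along its y, body 108 mm tall, 122 mm with its black screw cap (20 mm wide, 13 mm off centre towards +x), about 0.16 kg. Point: its centre, 61 mm above its foot; z up. Stands on one of the tray's grey spots. Best gripped across its y, 80 to 95 mm above its foot.
- jar_mid (a point): Glass jar of screws with a dark steel lid: straight cylinder, 60 mm diameter, 114 mm tall (the lid is the top 22 mm, same diameter), about 0.25 kg. Point: its centre, 57 mm above its foot; z up. Stands on one of the tray's grey spots. Best gripped 80 to 95 mm above its foot.
- brush_mid (a point): Wire cup brush, bristles down, hub up: a cup 44 mm in diameter and 30 mm high (brass wire below, steel above), steel hub 18 mm in diameter standing 14 mm above it; 44 mm tall, about 0.12 kg. Point: its centre, 22 mm above its foot; z up. Stands at the back of the tray between the taller things; can be gripped round the cup once they are gone.
- tray: Low wooden tray, fixed, 170 mm along its x, 240 mm along its y, floor 6 mm above the bench, rim 22 mm high, 6 mm thick. Origin: centre of its underside; x away from the robot, z up. Three flat grey spots, 68 mm diameter, at (x, y) = (-27, 0), (35, 62), (35, -62) mm; each holds the can, tin or jar, within 5 mm of its centre. The brush stands at about (35, 0) mm.
- side_board: Pale wooden board fixed flat on the bench left or right of the tray (this varies): 260 mm along its x (away from the robot), 130 mm along its y, top 12 mm above the bench. Origin: centre of its underside. The side area: empty at the start, room for three things in a row along its x.
- mat: Round black rubber mat, fixed flat on the bench on the other side of the tray from the side board: 100 mm in diameter, 4 mm thick. Origin: centre of its underside. Empty at the start.
- mug: White mug, 76 mm wide, 85 mm tall, beyond the tray to the left. Not part of the job. Origin: centre of its underside.
- hammer: Hammer lying on the bench beyond the tray to the right. Not part of the job. Origin: on its handle line at bench level.
- screwdriver: Screwdriver lying crosswise on the bench between the robot and the tray. Not part of the job. Origin: on its line at bench level.
Mind the look-alikes: they are no part of the job. Of the things that look like the part that bears brush_mid, the smallest one is meant. Leave any green look-alike of the part that bears jar_mid alone.

How it is judged:
By the outcome, as a careful person would: the job done as asked, in the order asked, and still so for the second after the job is handed in, with the robot touching nothing.
It also fails if it takes over 134 s, if anything falls off the work surface, if the arm or the gripper's body presses on something with over 40 N, if the wrist force passes 120 N, or if a joint passes its speed limit or range.

## Working session

There is one attempt and no reset: what is moved stays moved. The work goes in short steps, Python scripts to look and compute and a tool call to move; the robot and the scene stay as the last step left them, time stands still between calls to the robot, and variables do not carry over. Pictures are saved under pics/ and viewed, and the job is handed in when it is done.

Besides the shell and the picture viewer there is one more tool, called after "Emit:" as a command line: name --argument value ..., lists and objects as JSON in quotes. jog_arm: Moves the arm, as the interface text tells. Its arguments: {"type":"object","properties":{"rows":{"type":"array","items":{"type":"array"}}},"required":["rows"]}

```bash
mkdir -p pics; ls; python3 - <<'E'
from bench import arm, eyes, nets
import cv2
print(arm.read_state())
for n in ("side","top","wrist"):
    im=eyes.get_image(n); cv2.imwrite(f"pics/{n}0.png",im[:,:,::-1])
    m=eyes.camera_model(n); print(n,m)
    for t in ("can_mid","tin_mid","jar_mid","brush_mid","tray","side_board","mat"):
        try:
            r=nets.boxes_of(n,t); print(t,[(round(d['position'][0]*640),round(d['position'][1]*400),round(d['conf'],2)) for d in r])
        except Exception as e: print(t,e)
print(arm.read_state()['clock'])
E
```

```text
pics
{'clock': 0.0, 'joints': array([ 1.55261108e+00,  3.85556809e-01,  6.58647061e-03, -5.29565718e-04,
       -1.19398778e+00, -2.58574336e-01]), 'joint_vel': array([-3.03910567e-04,  1.70390475e-03, -3.17912154e-04,  4.06335918e-06,
       -4.33835396e-04,  1.49375254e-03]), 'joint_efforts': array([-1.28809156e-04, -3.92283189e+01,  1.88396895e+01,  4.18606952e+00,
       -4.62618365e-03,  1.06455559e-05]), 'position': array([170.58599828, 600.56673244, 196.80157664]), 'ee_rot': array([ 9.90426696e-01, -1.38035251e-01, -1.14720231e-04,  1.10260843e-03]), 'contact_force': array([ 0.31666165, -0.07009224, -0.79225445]), 'wrist_torque': array([0.05052143, 0.03349178, 0.0682093 ]), 'gripper_width': 85.60594524002587}
side {'K': array([[403.04419424,   0.        , 321.51632808],
       [  0.        , 403.04419424, 206.87837566],
       [  0.        ,   0.        ,   1.        ]]), 'rvec': array([ 0.34181867, -2.78807058,  1.13275452]), 'tvec': array([549.3495025 , 165.63539418, 764.38991282])}
can_mid [(284, 199, 0.94), (262, 166, 0.39)]
tin_mid [(266, 253, 0.64)]
jar_mid [(373, 207, 0
[... 368 characters left out ...]
 1.        ]]), 'rvec': array([ 2.2163898 , -2.16478931,  0.07682332]), 'tvec': array([-21.87289282, 570.25780702, 888.23592177])}
can_mid [(329, 152, 0.92)]
tin_mid [(267, 150, 0.61)]
jar_mid [(397, 258, 0.59), (294, 181, 0.57)]
brush_mid [(255, 100, 0.93), (299, 159, 0.67), (300, 101, 0.62)]
tray []
side_board [(184, 212, 0.94)]
mat []
wrist {'K': array([[309.70691629,   0.        , 323.1720057 ],
       [  0.        , 309.70691629, 202.91037929],
       [  0.        ,   0.        ,   1.        ]]), 'rvec': array([-1.78433372,  2.36084656,  0.32822349]), 'tvec': array([625.76491715, -33.65841413, 378.12712863])}
can_mid []
tin_mid []
jar_mid []
brush_mid []
tray []
side_board []
mat []
1.2
```

View pics/side0.png

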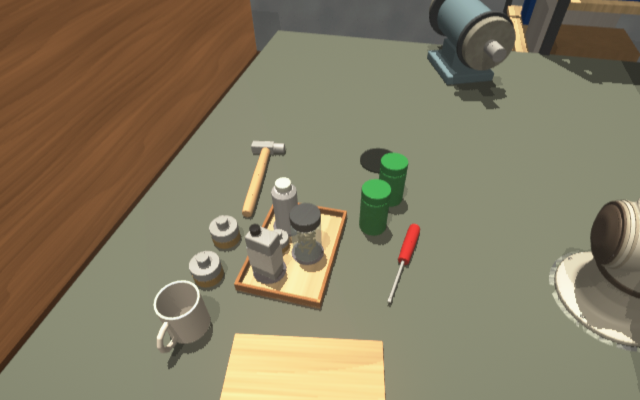

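View pics/top0.png

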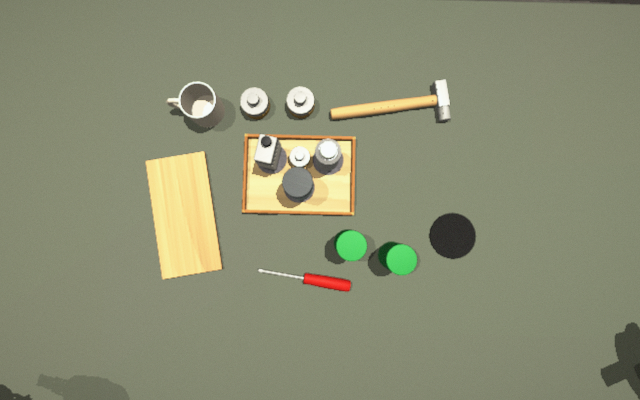

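View pics/wrist0.png

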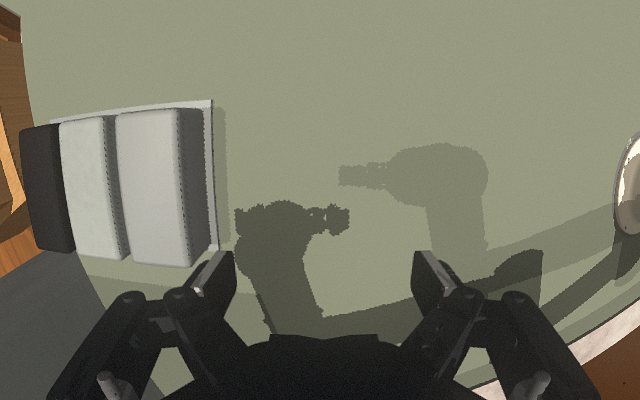

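```bash
cat > h.py <<'E'
import numpy as np, cv2
from bench import arm, eyes, nets
def proj(n,P):
    m=eyes.camera_model(n); return cv2.projectPoints(np.float64(P).reshape(-1,3),m['rvec'],m['tvec'],m['K'],None)[0].reshape(-1,2)
def back(n,uv,z):
    m=eyes.camera_model(n); R=cv2.Rodrigues(m['rvec'])[0]; C=-R.T@m['tvec']
    d=R.T@np.linalg.inv(m['K'])@np.array([uv[0],uv[1],1.]); return C+d*(z-C[2])/d[2]
E
python3 - <<'E'
from h import *
im=cv2.imread('pics/top0.png'); cv2.imwrite('pics/topz.png',cv2.resize(im[120:225,230:370],None,fx=5.5,fy=5.5,interpolation=cv2.INTER_CUBIC))
im=cv2.imread('pics/side0.png'); cv2.imwrite('pics/sidez.png',cv2.resize(im[170:310,230:355],None,fx=4.2,fy=4.2,interpolation=cv2.INTER_CUBIC))
for n,l in (("top",[("rim",(245,135),22),("rim",(355,136),22),("rim",(354,215),22),("rim",(243,213),22),("mat",(452.5,236),4),("can",(328,149),130),("jar",(297,183),114),("brush",(299,155),50),("boardc",(147,160),12),("boardc",(205,152),12),("boardc",(221,269),12),("boardc",(162,278),12),("scr",(305,277),10),("g1",(351,246),114),("g2",(401,260),114)]),("side",[("can",(284,184),136),("brush",(282,236),50),("mat",(378,160),4)])):
  for a,b,z in l: print(n,a,back(n,b,z).round(0))
E
```

```text
top rim [696. 157.  22.]
top rim [700. -81.  22.]
top rim [529. -82.  22.]
top rim [528. 155.  22.]
top mat [ 489. -299.    4.]
top can [651. -21. 130.]
top jar [586.  37. 114.]
top brush [651.  38.  50.]
top boardc [638. 370.  12.]
top boardc [659. 245.  12.]
top boardc [407. 200.  12.]
top boardc [385. 325.  12.]
top scr [394.  20.  10.]
top g1 [468. -69. 114.]
top g2 [ 444. -165.  114.]
side can [645. -14. 136.]
side brush [637.  48.  50.]
side mat [ 491. -293.    4.]
```

View pics/topz.png

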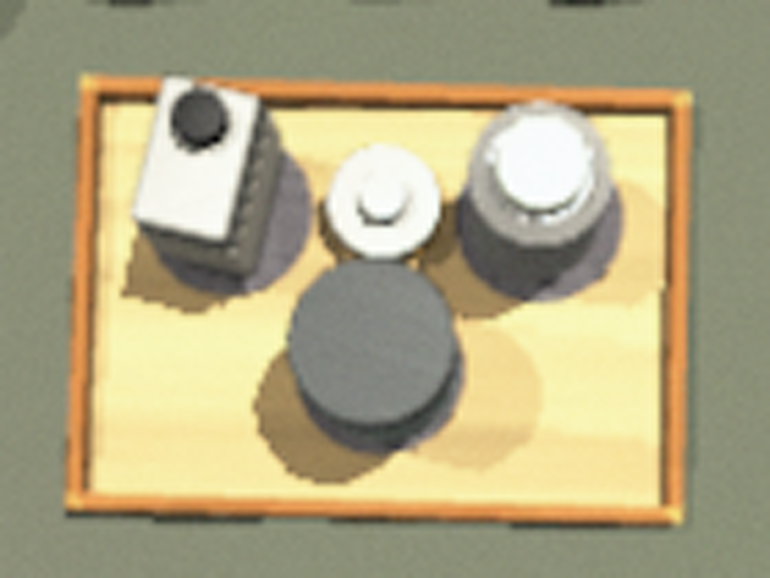

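View pics/sidez.png

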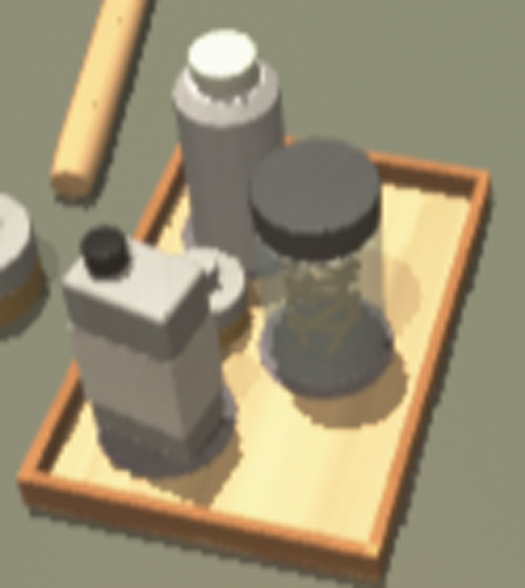

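```bash
python3 - <<'E'
from h import *
T=lambda u,v:(230+(u+.5)/5.5-.5,120+(v+.5)/5.5-.5)
S=lambda u,v:(230+(u+.5)/4.2-.5,170+(v+.5)/4.2-.5)
c=np.array([back('top',T(*p),22)[:2] for p in ((82,76),(692,92),(682,523),(67,514))]); print(c.round(1),c.mean(0))
c2=np.array([back('side',S(*p),22)[:2] for p in ((490,170),(383,558),(20,485))]); print('side rim',c2.round(1), (c2[0]+c2[2])/2)
a=c[0]+c[1]-c[2]-c[3]; b=c[0]+c[3]-c[1]-c[2]
y1=np.arctan2(a[1],a[0]);y2=np.arctan2(-b[0],b[1]);print('yaw',np.degrees([y1,y2]))
y=(y1*170+y2*240)/410;o=c.mean(0);R=np.array([[np.cos(y),-np.sin(y)],[np.sin(y),np.cos(y)]])
for p in ((-27,0),(35,62),(35,-62),(35,0)): print(p,(o+R@p).round(1))
t=np.array([back('top',T(*p),114)[:2] for p in ((168,76),(262,98),(232,240),(135,212))]);print('tin',t.round(1),t.mean(0))
e=t[0]+t[1]-t[2]-t[3];f=t[0]+t[3]-t[1]-t[2];print('tin',np.degrees(np.arctan2(e[1],e[0])),np.degrees(np.arctan2(-f[0],f[1])),np.linalg.norm(e)/2,np.linalg.norm(f)/2)
ts=np.array([back('side',S(*p),114)[:2] for p in ((165,322),(212,265),(66,283))]);print('tinS',ts.round(1),(ts[1]+ts[2])/2)
print('can',back('top',T(543,165),136),back('side',S(222,50),136))
print('jar',back('top',T(373,342),120),back('side',S(315,182),120))
print('brush',back('top',T(384,198),50))
E
```

```text
[[699.7 158.3]
 [699.3 -81.8]
 [529.7 -80.9]
 [527.6 158.1]] [614.05297161  38.41509378]
side rim [[530.2 -79.9]
 [526.8 161. ]
 [696.5 163.8]] [613.36645779  41.94829863]
yaw [-0.10774263  0.1971498 ]
(-27, 0) [587.1  38.4]
(35, 62) [649.  100.5]
(35, -62) [649.1 -23.5]
(35, 0) [649.1  38.5]
tin [[681.3 111.3]
 [674.2  77.9]
 [623.5  86.9]
 [632.6 121.3]] [652.90536351  99.38216851]
tin -10.846949582070492 -13.380975595403052 50.59917322220339 34.84930903883925
tinS [[629.1 126.3]
 [619.8  91.4]
 [678.1 116. ]] [648.9900509  103.70086877]
can [648.94758508 -21.33605368 136.        ] [650.02217125 -19.82705961 136.        ]
jar [588.12492615  36.12216551 120.        ] [588.078091    38.50603042 120.        ]
brush [649.8226486   36.96649813  50.        ]
```

Emit:
jog_arm --rows '[[[0,0,0],[0,0,-8],8.54],[[0,0,0],[0,0,-8],8.54],[[3.5,4.7,0],[0,0,0],8.54],[[3.5,4.7,0],[0,0,0],8.54],[[3.5,4.7,0],[0,0,0],8.54],[[3.5,4.7,0],[0,0,0],8.54],[[3.5,4.7,0],[0,0,0],8.54],[[3.5,4.7,0],[0,0,0],8.54],[[3.5,4.7,0],[0,0,0],8.54],[[3.5,4.7,0],[0,0,0],8.54]]'

```text
clock: 2.45
position: [452.7, 224.4, 198.4]
ee_rot: [1.0, 0.001, 0.0, -0.0]
contact_force: [0.4, 1.1, 0.7]
gripper_width: 85.4
```

Emit:
jog_arm --rows '[[[3.5,4.7,0],[0,0,0],8.54],[[3.5,4.7,0],[0,0,0],8.54],[[3.5,4.7,0],[0,0,0],8.54],[[3.2,4.7,0],[0,0,0],8.54],[[0,0,0],[0,0,0],8.54],[[0,0,0],[0,0,0],8.54]]'

```text
clock: 3.2
position: [588.9, 38.1, 197.6]
ee_rot: [1.0, 0.001, -0.0, -0.0]
contact_force: [-0.2, 0.7, 0.1]
gripper_width: 85.4
```

```bash
python3 - <<'E'
from h import *
print(arm.read_state()['position'],arm.read_state()['ee_rot'])
for n in ("wrist","side"):
    im=eyes.get_image(n); cv2.imwrite(f"pics/{n}1.png",im[:,:,::-1])
m=eyes.camera_model('wrist'); R=cv2.Rodrigues(m['rvec'])[0];print(-R.T@m['tvec'],R)
E
```

```text
[588.90387742  38.06267444 197.64605767] [ 9.99999577e-01  8.65426768e-04 -3.11155959e-04 -1.67662161e-05]
[658.86954554  39.19173852 374.27035938] [[ 4.00721469e-03 -9.99990797e-01 -1.53269189e-03]
 [-9.62548386e-01 -4.27265377e-03  2.71076279e-01]
 [-2.71080333e-01  3.89029259e-04 -9.62556649e-01]]
```

View pics/wrist1.png

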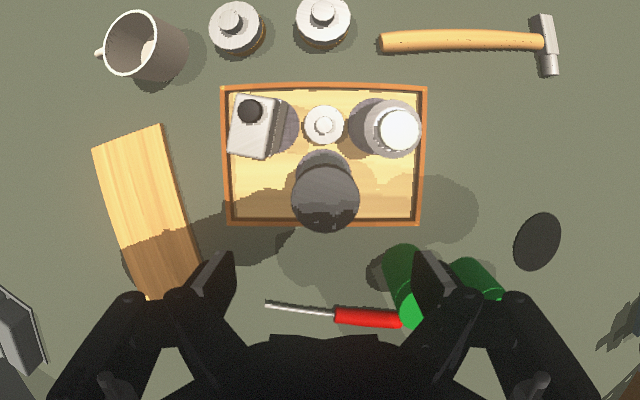

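View pics/side1.png

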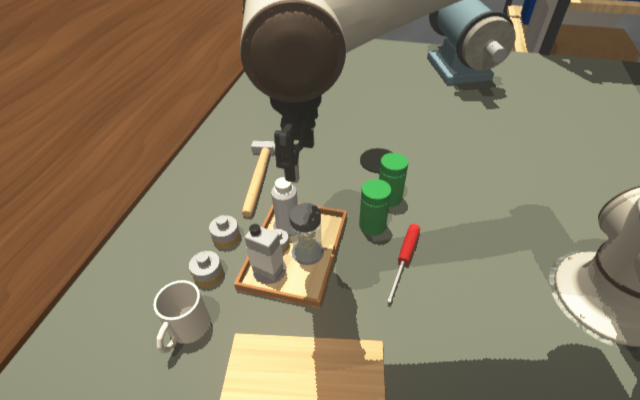

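```bash
cat >> h.py <<'E'
def wback(uv,z):
    m=eyes.camera_model('wrist'); R=cv2.Rodrigues(m['rvec'])[0]; C=-R.T@m['tvec']; K=m['K']
    p=np.array([(uv[0]-K[0,2])/K[0,0],(uv[1]-K[1,2])/K[1,1]]); r=np.linalg.norm(p)
    d=R.T@np.r_[p/r*np.sin(r),np.cos(r)]; return C+d*(z-C[2])/d[2]
E
python3 - <<'E'
from h import *
im=cv2.imread('pics/wrist1.png'); cv2.imwrite('pics/wz1.png',cv2.resize(im[75:240,205:445],None,fx=3.3,fy=3.3,interpolation=cv2.INTER_CUBIC))
for a,uv,z in (('jar',(326,197),120),('brush',(324,125),50),('can',(397,130),136),('mat',(537,241),4),('tin',(233,94),114),('tin',(281,99),114),('tin',(264,159),114),('tin',(227,154),114)): print(a,wback(uv,z).round(1))
E
```

```text
jar [592.5  36.9 120. ]
brush [651.4  38.8  50. ]
can [650.9 -17.8 136. ]
mat [ 494.4 -294.2    4. ]
tin [681.3 116.3 114. ]
tin [675.2  74.7 114. ]
tin [624.4  90.1 114. ]
tin [629.4 123.2 114. ]
```

View pics/wz1.png

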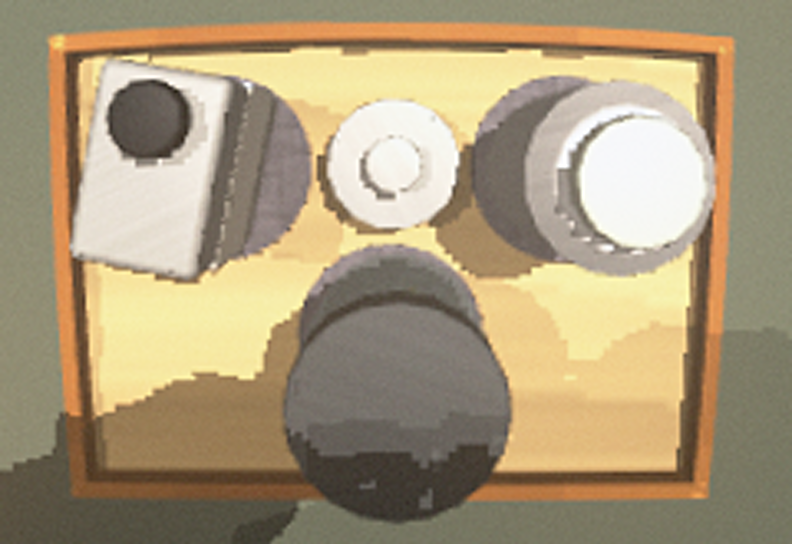

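Emit:
jog_arm --rows '[[[0,0,3],[0,0,0],8.54],[[0,0,3],[0,0,0],8.54],[[0,0,3],[0,0,0],8.54],[[0,0,2.6],[0,0,0],8.54],[[0,0,1],[0,0,0],8.54],[[0,0,0],[0,0,0],8.54],[[0,0,0],[0,0,0],8.54]]'

```text
clock: 4.18
position: [590.1, 38.8, 73.3]
ee_rot: [1.0, 0.002, 0.001, -0.0]
contact_force: [0.4, 0.0, -0.3]
gripper_width: 85.4
```

Emit:
jog_arm --rows '[[[0,0,0],[0,0,0],5],[[0,0,0],[0,0,0],5],[[0,0,0],[0,0,0],5],[[0,0,0],[0,0,0],5],[[0,0,0],[0,0,0],5],[[0,0,0],[0,0,0],5]]'

```text
clock: 4.92
position: [590.3, 38.1, 73.5]
ee_rot: [1.0, 0.001, 0.001, -0.0]
contact_force: [-0.5, -0.7, 5.8]
gripper_width: 57.8
```

Emit:
jog_arm --rows '[[[0,0,-1],[0,0,0],5],[[0,0,-3],[0,0,0],5],[[0,0,-4],[0,0,0],5],[[0,0,-4],[0,0,0],5],[[0,0,-3],[0,0,0],5],[[0,0,0],[0,0,0],5]]'

```text
clock: 5.68
position: [590.2, 38.6, 224.4]
ee_rot: [1.0, 0.001, 0.003, -0.001]
contact_force: [0.1, 0.1, -2.4]
gripper_width: 57.5
```

Emit:
jog_arm --rows '[[[-1,-1.5,0],[0,0,0],5],[[-2,-3,0],[0,0,0],5],[[-2.5,-4,0],[0,0,0],5],[[-2.6,-4,0],[0,0,0],5],[[-2.5,-4,0],[0,0,0],5],[[-2.5,-3.8,0],[0,0,0],5],[[-1.5,-2,0],[0,0,0],5],[[-0.5,-1,0],[0,0,0],5],[[0,0,0],[0,0,0],5],[[0,0,0],[0,0,0],5]]'

```text
clock: 6.92
position: [437.7, 270.1, 221.4]
ee_rot: [1.0, 0.001, -0.0, 0.0]
contact_force: [-0.8, -0.8, -1.5]
gripper_width: 57.3
```

Emit:
jog_arm --rows '[[[0,0,2],[0,0,0],5],[[0,0,4],[0,0,0],5],[[0,0,4],[0,0,0],5],[[0,0,2.5],[0,0,0],5],[[0,0,0.7],[0,0,0],5],[[0,0,0.4],[0,0,0],5],[[0,0,0.3],[0,0,0],5],[[0,0,0],[0,0,0],5]]'

```text
clock: 7.92
position: [437.9, 271.1, 83.5]
ee_rot: [1.0, 0.001, 0.0, -0.0]
contact_force: [0.4, -0.2, -1.1]
gripper_width: 57.4
```

```bash
python3 - <<'E'
from h import *
print(arm.read_state()['position'],arm.read_state()['contact_force'])
for n in ("wrist","side"):
    im=eyes.get_image(n); cv2.imwrite(f"pics/{n}2.png",im[:,:,::-1])
E
```

```text
[437.9047784  271.1167872   83.54660764] [ 0.3568839  -0.2209089  -1.10316717]
```

View pics/side2.png

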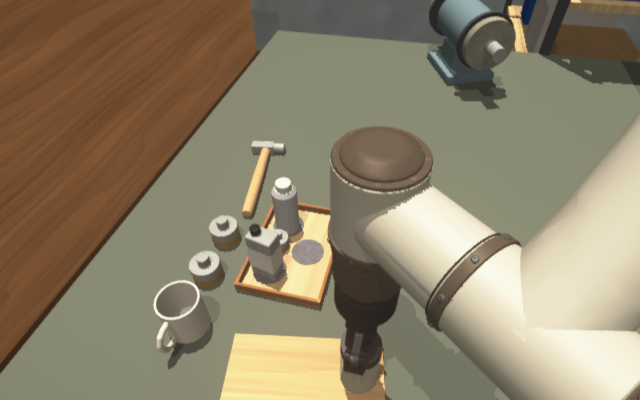

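Emit:
jog_arm --rows '[[[0,0,0.2],[0,0,0],5],[[0,0,0.1],[0,0,0],5],[[0,0,0],[0,0,0],5]]'

```text
clock: 8.4
position: [437.5, 270.8, 79.8]
ee_rot: [1.0, 0.001, -0.0, 0.0]
contact_force: [-0.2, 0.1, -2.3]
gripper_width: 57.2
```

Emit:
jog_arm --rows '[[[0,0,0.1],[0,0,0],5],[[0,0,0],[0,0,0],5]]'

```text
clock: 8.65
position: [438.0, 270.9, 79.6]
ee_rot: [1.0, 0.001, 0.0, -0.0]
contact_force: [0.8, -1.7, 3.2]
gripper_width: 57.2
```

Emit:
jog_arm --rows '[[[0,0,0.1],[0,0,0],5],[[0,0,0],[0,0,0],5]]'

```text
clock: 8.9
position: [438.3, 270.9, 79.5]
ee_rot: [1.0, 0.002, 0.001, -0.0]
contact_force: [-0.7, -2.5, 8.4]
gripper_width: 57.4
```

Emit:
jog_arm --rows '[[[0,0,0],[0,0,0],7],[[0,0,0],[0,0,0],8.54],[[0,0,0],[0,0,0],8.54],[[0,0,0],[0,0,0],8.54],[[0,0,-2],[0,0,0],8.54],[[0,0,-4],[0,0,0],8.54],[[0,0,-5],[0,0,0],8.54],[[0,0,-2],[0,0,0],8.54]]'

```text
clock: 9.9
position: [438.7, 271.8, 211.2]
ee_rot: [1.0, 0.001, 0.002, -0.002]
contact_force: [-0.1, -0.0, -0.2]
gripper_width: 85.1
```

Emit:
jog_arm --rows '[[[2,3,0],[0,0,0],8.54],[[3.5,4.7,0],[0,0,0],8.54],[[3.5,4.7,0],[0,0,0],8.54],[[3.5,4.7,0],[0,0,0],8.54],[[3.5,4.7,0],[0,0,0],8.54],[[3.2,4.3,0],[0,0,0],8.54],[[2,3,0],[0,0,0],8.54],[[0,0,0],[0,0,0],8.54],[[0,0,0],[0,0,0],8.54]]'

```text
clock: 11.02
position: [649.9, -19.3, 207.5]
ee_rot: [1.0, 0.001, -0.0, -0.0]
contact_force: [-0.1, -0.5, 0.8]
gripper_width: 85.9
```

```bash
python3 - <<'E'
from h import *
print(arm.read_state()['position'],arm.read_state()['contact_force'])
for n in ("wrist",):
    im=eyes.get_image(n); cv2.imwrite(f"pics/{n}3.png",im[:,:,::-1])
E
```

```text
[649.89934786 -19.34478632 207.50227489] [-0.08524191 -0.47799303  0.84485366]
```

View pics/wrist3.png

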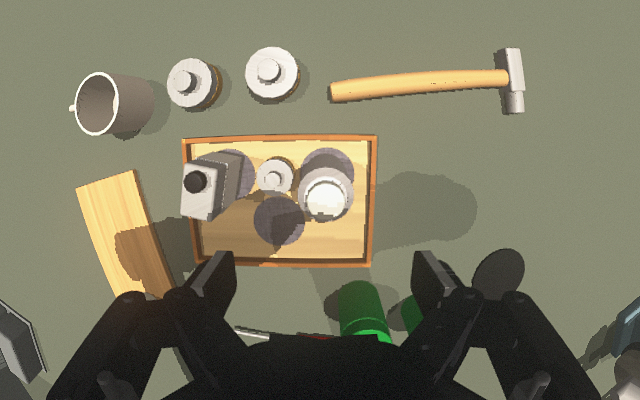

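Emit:
jog_arm --rows '[[[0,0,3],[0,0,0],8.54],[[0,0,4],[0,0,0],8.54],[[0,0,4],[0,0,0],8.54],[[0,0,2.2],[0,0,0],8.54],[[0,0,0],[0,0,0],8.54],[[0,0,0],[0,0,0],8.54]]'

```text
clock: 11.82
position: [651.2, -18.8, 77.6]
ee_rot: [1.0, 0.002, 0.001, -0.0]
contact_force: [-0.5, 0.2, -0.7]
gripper_width: 85.6
```

Emit:
jog_arm --rows '[[[0,0,0],[0,0,0],4.5],[[0,0,0],[0,0,0],4.5],[[0,0,0],[0,0,0],4.5],[[0,0,0],[0,0,0],4.5],[[0,0,0],[0,0,0],4.5],[[0,0,0],[0,0,0],4.5]]'

```text
clock: 12.58
position: [651.4, -20.4, 78.1]
ee_rot: [1.0, 0.001, 0.001, 0.001]
contact_force: [-1.0, -2.7, 5.8]
gripper_width: 45.7
```

```bash
python3 - <<'E'
from h import *
s=arm.read_state();print(s['position'],s['contact_force'],s['gripper_width'])
im=eyes.get_image("wrist"); cv2.imwrite("pics/wrist4.png",im[:,:,::-1])
im=eyes.get_image("side"); cv2.imwrite("pics/side4.png",cv2.resize(im[120:300,200:380,::-1],None,fx=3,fy=3))
E
```

```text
[651.38349599 -20.44392542  78.0632016 ] [-0.95046829 -2.69275798  5.80206128] 45.738717819791546
```

View pics/wrist4.png

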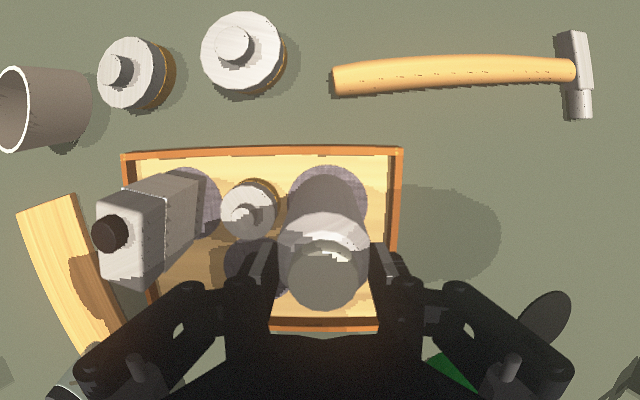

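View pics/side4.png

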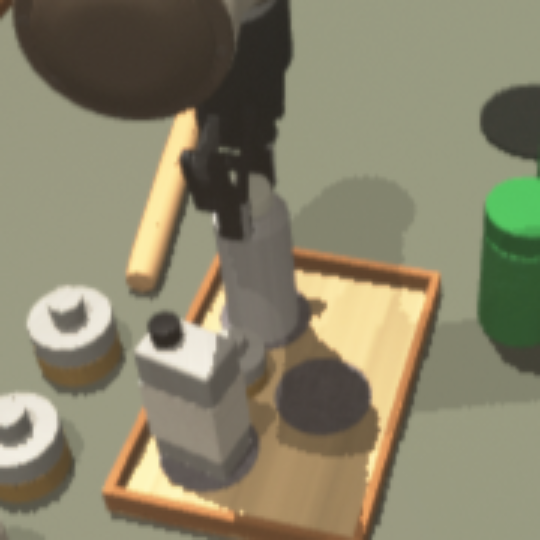

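Emit:
jog_arm --rows '[[[0,0,0],[0,0,0],7],[[0,0,0],[0,0,0],7],[[0,0,0],[0,0,0],7],[[0,0,0.6],[0,0,0],7],[[0,0,0],[0,0,0],7],[[0,0,0],[0,0,0],4.5],[[0,0,0],[0,0,0],4.5],[[0,0,0],[0,0,0],4.5],[[0,0,0],[0,0,0],4.5],[[0,0,0],[0,0,0],4.5]]'

```text
clock: 13.92
position: [650.9, -19.7, 70.6]
ee_rot: [1.0, 0.001, 0.001, 0.0]
contact_force: [0.0, -1.2, 3.7]
gripper_width: 48.4
```

Emit:
jog_arm --rows '[[[0,0,0],[0,0,0],4.5],[[0,0,-1],[0,0,0],4.5],[[0,0,-3],[0,0,0],4.5],[[0,0,-4],[0,0,0],4.5],[[0,0,-4],[0,0,0],4.5],[[0,0,-3],[0,0,0],4.5],[[0,0,0],[0,0,0],4.5]]'

```text
clock: 14.8
position: [651.0, -19.1, 222.1]
ee_rot: [1.0, 0.001, 0.002, -0.001]
contact_force: [0.2, -0.2, -2.4]
gripper_width: 48.0
```

Emit:
jog_arm --rows '[[[-0.9,-2,0],[0,0,0],4.5],[[-1.5,-3.5,0],[0,0,0],4.5],[[-2,-4.5,0],[0,0,0],4.5],[[-2,-4.5,0],[0,0,0],4.5],[[-2,-4.5,0],[0,0,0],4.5],[[-2,-4.5,0],[0,0,0],4.5],[[-1.5,-4,0],[0,0,0],4.5],[[-1,-3,0],[0,0,0],4.5],[[0,0,0],[0,0,0],4.5],[[0,0,0],[0,0,0],4.5]]'

```text
clock: 16.05
position: [519.3, 284.8, 218.4]
ee_rot: [1.0, 0.002, -0.001, 0.001]
contact_force: [-0.1, -0.7, -2.4]
gripper_width: 48.4
```

Emit:
jog_arm --rows '[[[0,0,2],[0,0,0],4.5],[[0,0,4],[0,0,0],4.5],[[0,0,4],[0,0,0],4.5],[[0,0,2.5],[0,0,0],4.5],[[0,0,0.8],[0,0,0],4.5],[[0,0,0.5],[0,0,0],4.5],[[0,0,0],[0,0,0],4.5],[[0,0,0],[0,0,0],4.5]]'

```text
clock: 17.05
position: [521.1, 285.5, 83.0]
ee_rot: [1.0, 0.001, 0.001, -0.001]
contact_force: [-0.5, 0.1, -1.6]
gripper_width: 48.4
```

Emit:
jog_arm --rows '[[[0,0,0.3],[0,0,0],4.5],[[0,0,0.2],[0,0,0],4.5],[[0,0,0],[0,0,0],4.5]]'

```text
clock: 17.42
position: [520.5, 285.0, 76.8]
ee_rot: [1.0, 0.001, -0.0, 0.0]
contact_force: [0.1, 1.3, -1.2]
gripper_width: 48.4
```

Emit:
jog_arm --rows '[[[0,0,0.1],[0,0,0],4.5],[[0,0,0],[0,0,0],4.5]]'

```text
clock: 17.68
position: [520.9, 285.1, 76.6]
ee_rot: [1.0, 0.001, 0.0, -0.0]
contact_force: [-0.1, -1.8, 1.8]
gripper_width: 48.1
```

Emit:
jog_arm --rows '[[[0,0,0],[0,0,0],7],[[0,0,0],[0,0,0],8.54],[[0,0,0],[0,0,0],8.54],[[0,0,0],[0,0,0],8.54],[[0,0,-2],[0,0,0],8.54],[[0,0,-4],[0,0,0],8.54],[[0,0,-5],[0,0,0],8.54],[[0,0,-3],[0,0,0],8.54]]'

```text
clock: 18.68
position: [521.3, 285.5, 218.9]
ee_rot: [1.0, 0.001, 0.002, -0.001]
contact_force: [0.3, 0.7, -0.9]
gripper_width: 85.6
```

Emit:
jog_arm --rows '[[[2,3,0],[0,0,0],8.54],[[3,4.2,0],[0,0,0],8.54],[[3,4.2,0],[0,0,0],8.54],[[3,4.2,0],[0,0,0],8.54],[[2,2.9,0],[0,0,0],8.54],[[0,0,0],[0,0,6],8.54],[[0,0,0],[0,0,6],8.54],[[0,0,0],[0,0,0],8.54],[[0,0,0],[0,0,0],8.54]]'

```text
clock: 19.8
position: [650.9, 100.5, 215.9]
ee_rot: [0.995, -0.102, -0.0, -0.0]
contact_force: [-0.8, -0.2, -0.1]
gripper_width: 85.7
```

```bash
python3 - <<'E'
from h import *
s=arm.read_state();print(s['position'],s['ee_rot'],s['contact_force'])
im=eyes.get_image("wrist"); cv2.imwrite("pics/wrist5.png",im[:,:,::-1])
E
```

```text
[650.93701348 100.51698029 215.8698971 ] [ 9.94736681e-01 -1.02464305e-01 -3.13735838e-05 -4.31885489e-06] [-0.75237954 -0.2067092  -0.06744965]
```

View pics/wrist5.png

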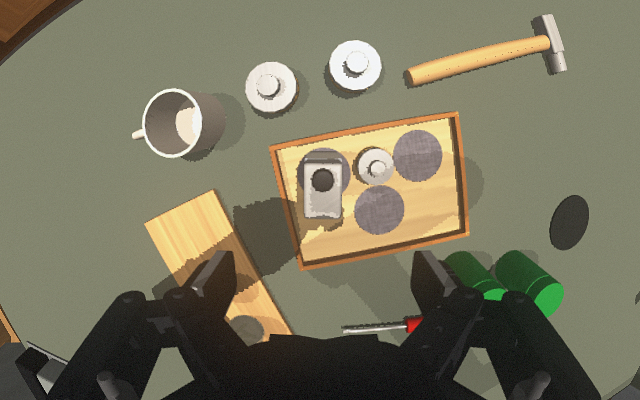

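Emit:
jog_arm --rows '[[[0,0,3],[0,0,0],8.54],[[0,0,4],[0,0,0],8.54],[[0,0,4],[0,0,0],8.54],[[0,0,3],[0,0,0],8.54],[[0,0,0.2],[0,0,0],8.54],[[0,0,0],[0,0,0],8.54],[[0,0,0],[0,0,0],8.54]]'

```text
clock: 20.72
position: [652.2, 100.8, 76.0]
ee_rot: [0.995, -0.103, 0.002, -0.001]
contact_force: [-0.2, 0.1, 0.6]
gripper_width: 85.6
```

Emit:
jog_arm --rows '[[[0,0,0],[0,0,0],5.5],[[0,0,0],[0,0,0],4.5],[[0,0,0],[0,0,0],3],[[0,0,0],[0,0,0],3],[[0,0,0],[0,0,0],3],[[0,0,0],[0,0,0],3],[[0,0,0],[0,0,0],3]]'

```text
clock: 21.6
position: [651.7, 100.6, 74.7]
ee_rot: [0.995, -0.103, 0.001, -0.0]
contact_force: [0.9, 0.3, 4.8]
gripper_width: 34.1
```

Emit:
jog_arm --rows '[[[0,0,-1],[0,0,0],3],[[0,0,-3],[0,0,0],3],[[0,0,-4],[0,0,0],3],[[0,0,-4],[0,0,0],3],[[0,0,-3],[0,0,0],3],[[0,0,0],[0,0,0],3]]'

```text
clock: 22.35
position: [651.5, 100.6, 226.0]
ee_rot: [0.995, -0.103, 0.002, -0.001]
contact_force: [-0.4, -0.5, -1.6]
gripper_width: 34.2
```

Emit:
jog_arm --rows '[[[-0.8,-1.5,0],[0,0,0],3],[[-1.5,-3,0],[0,0,0],3],[[-1.8,-4,0],[0,0,0],3],[[-1.8,-4,0],[0,0,0],3],[[-1.5,-3.5,0],[0,0,0],3],[[-1.2,-2.5,0],[0,0,0],3],[[0,0,0],[0,0,0],3],[[0,0,0],[0,0,0],3]]'

```text
clock: 23.35
position: [603.8, 299.0, 222.1]
ee_rot: [0.995, -0.103, -0.001, 0.001]
contact_force: [0.1, 0.3, -1.9]
gripper_width: 33.9
```

Emit:
jog_arm --rows '[[[0,0,2],[0,0,0],3],[[0,0,4],[0,0,0],3],[[0,0,4],[0,0,0],3],[[0,0,2.5],[0,0,0],3],[[0,0,0.8],[0,0,0],3],[[0,0,0.5],[0,0,0],3],[[0,0,0],[0,0,0],3],[[0,0,0],[0,0,0],3]]'

```text
clock: 24.35
position: [605.5, 299.5, 87.2]
ee_rot: [0.995, -0.103, 0.001, -0.001]
contact_force: [-0.1, -0.6, -1.9]
gripper_width: 33.7
```

Emit:
jog_arm --rows '[[[0,0,0.2],[0,0,0],3],[[0,0,0],[0,0,0],3]]'

```text
clock: 24.6
position: [604.8, 299.2, 84.0]
ee_rot: [0.995, -0.103, 0.0, -0.0]
contact_force: [0.0, -0.8, -1.5]
gripper_width: 33.9
```

Emit:
jog_arm --rows '[[[0,0,0.2],[0,0,0],3],[[0,0,0.1],[0,0,0],3],[[0,0,0],[0,0,0],3]]'

```text
clock: 24.98
position: [604.9, 299.1, 80.8]
ee_rot: [0.995, -0.103, -0.0, 0.0]
contact_force: [-0.2, 0.2, -2.2]
gripper_width: 33.8
```

Emit:
jog_arm --rows '[[[0,0,0.1],[0,0,0],3],[[0,0,0],[0,0,0],3]]'

```text
clock: 25.22
position: [605.1, 299.2, 80.7]
ee_rot: [0.995, -0.103, 0.0, -0.0]
contact_force: [-1.0, -0.2, 2.8]
gripper_width: 33.9
```

Emit:
jog_arm --rows '[[[0,0,0],[0,0,0],5],[[0,0,0],[0,0,0],8.54],[[0,0,0],[0,0,0],8.54],[[0,0,0],[0,0,0],8.54],[[0,0,0],[0,0,0],8.54],[[0,0,-2],[0,0,0],8.54],[[0,0,-4],[0,0,0],8.54],[[0,0,-5],[0,0,0],8.54],[[0,0,-3],[0,0,0],8.54]]'

```text
clock: 26.35
position: [605.7, 299.5, 223.2]
ee_rot: [0.995, -0.103, 0.002, -0.001]
contact_force: [-0.1, 0.1, 1.2]
gripper_width: 85.0
```

Emit:
jog_arm --rows '[[[1,2.6,0],[0,0,0],8.54],[[1.8,4.5,0],[0,0,0],8.54],[[1.8,4.5,0],[0,0,0],8.54],[[1.8,4.5,0],[0,0,0],8.54],[[1.8,4.5,0],[0,0,0],8.54],[[1.5,4,0],[0,0,0],8.54],[[0,0,0],[0,0,0],8.54],[[0,0,4],[0,0,0],8.54],[[0,0,4],[0,0,0],8.54],[[0,0,0],[0,0,0],8.54]]'

```text
clock: 27.6
position: [646.1, 38.1, 135.6]
ee_rot: [0.995, -0.103, -0.005, 0.001]
contact_force: [-0.0, 0.8, 0.8]
gripper_width: 85.2
```

```bash
python3 - <<'E'
from h import *
s=arm.read_state();print(s['position'],s['ee_rot'],s['contact_force'])
im=eyes.get_image("wrist"); cv2.imwrite("pics/wrist6.png",im[:,:,::-1])
im=eyes.get_image("top"); cv2.imwrite("pics/top6.png",im[:,:,::-1])
E
```

```text
[646.08121808  38.11308821 135.59970328] [ 0.99463348 -0.10335198 -0.00454229  0.00140856] [-0.04980976  0.79195127  0.81366251]
```

View pics/wrist6.png

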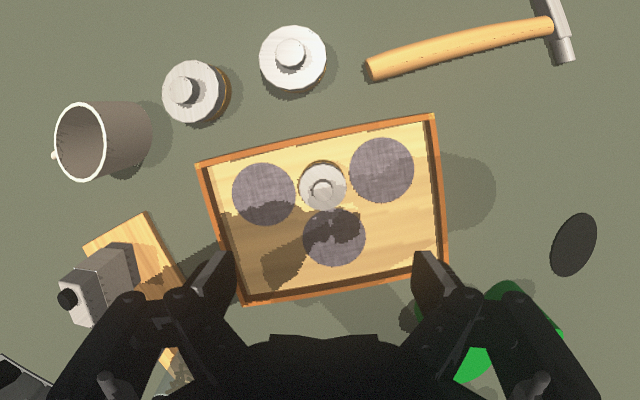

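View pics/top6.png

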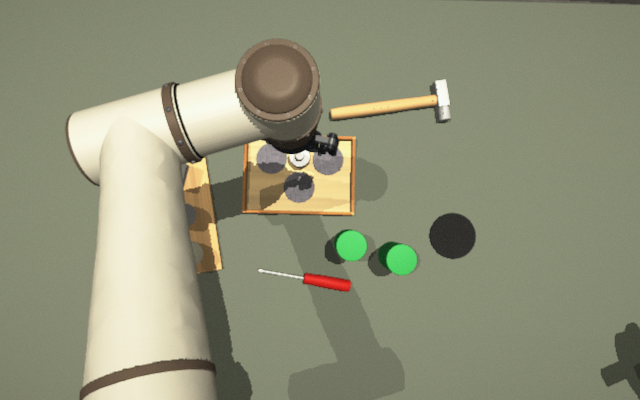

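```bash
python3 - <<'E'
from h import *
s=arm.read_state();print(s['position'])
for a,uv,z in (('spotL',(264,194),6),('spotR',(382,170),6),('spotF',(334.5,237),6),('brush',(322.5,186),36),('hub',(322,191),50),('mat',(573,244),4)): print(a,wback(uv,z).round(1))
im=cv2.imread('pics/wrist6.png'); cv2.imwrite('pics/wz6.png',cv2.resize(im[110:310,190:460],None,fx=2.9,fy=2.9,interpolation=cv2.INTER_CUBIC))
E
```

```text
[649.70839197  38.60494274 140.62936863]
spotL [655.  101.3   6. ]
spotR [654.9 -23.7   6. ]
spotF [592.9  38.5   6. ]
brush [657.2  38.2  36. ]
hub [655.9  38.8  50. ]
mat [ 499.  -296.2    4. ]
```

View pics/wz6.png

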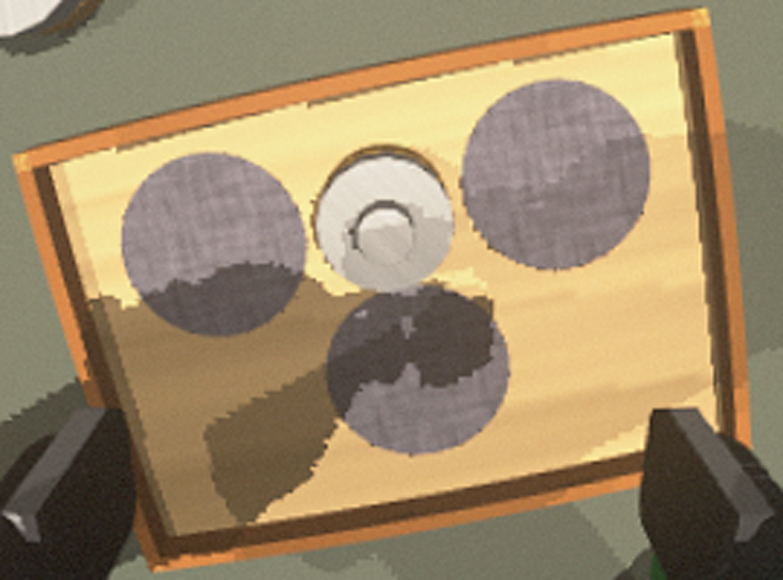

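Emit:
jog_arm --rows '[[[0.1,0,3],[0,0,0],8.54],[[0,0,4],[0,0,0],8.54],[[0,0,3],[0,0,0],8.54],[[0,0,2],[0,0,0],8.54],[[0,0,1],[0,0,0],8.54],[[0,0,0],[0,0,0],8.54],[[0,0,0],[0,0,0],8.54],[[0,0,0],[0,0,0],8.54]]'

```text
clock: 28.7
position: [651.0, 38.4, 11.2]
ee_rot: [0.995, -0.103, 0.001, -0.0]
contact_force: [-0.6, 0.4, -0.4]
gripper_width: 85.8
```

Emit:
jog_arm --rows '[[[0,0,0.4],[0,0,0],8.54],[[0,0,0],[0,0,0],7],[[0,0,0],[0,0,0],5],[[0,0,0],[0,0,0],3.8],[[0,0,0],[0,0,0],3.8],[[0,0,0],[0,0,0],3.8],[[0,0,0],[0,0,0],3.8],[[0,0,0],[0,0,0],3.8]]'

```text
clock: 29.7
position: [650.2, 38.2, 5.9]
ee_rot: [0.995, -0.103, 0.0, -0.0]
contact_force: [-0.3, 0.0, 1.0]
gripper_width: 37.9
```

```bash
python3 - <<'E'
from h import *
s=arm.read_state();print(s['position'],s['contact_force'],s['gripper_width'])
im=eyes.get_image("wrist"); cv2.imwrite("pics/wrist7.png",im[:,:,::-1])
im=eyes.get_image("side"); cv2.imwrite("pics/side7.png",cv2.resize(im[150:310,200:360,::-1],None,fx=3.5,fy=3.5))
E
```

```text
[650.22701465  38.22238344   5.9197531 ] [-0.34968469  0.02242679  1.01709941] 37.90076462494909
```

View pics/wrist7.png

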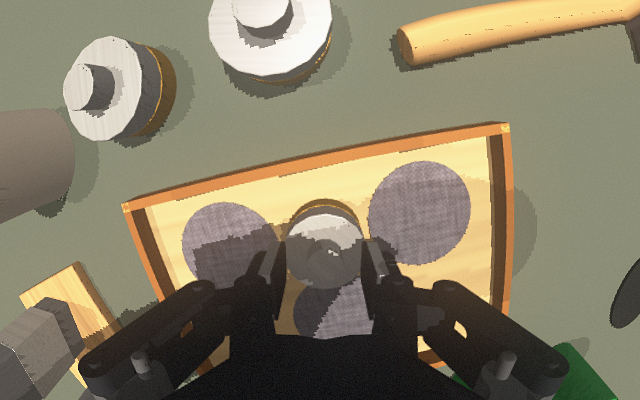

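View pics/side7.png

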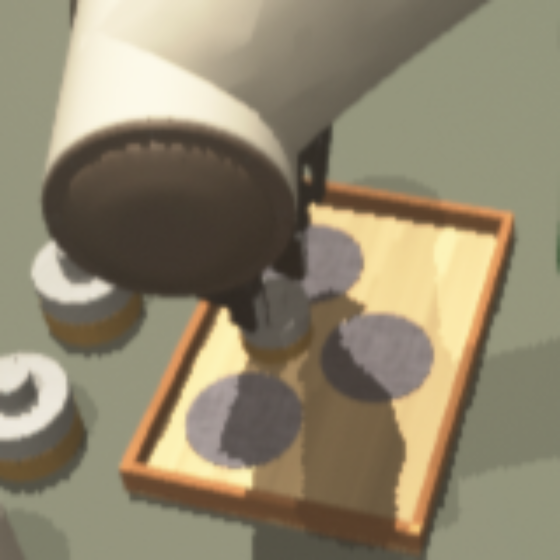

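Emit:
jog_arm --rows '[[[0,0,0],[0,0,0],3],[[0,0,0],[0,0,0],3],[[0,0,0],[0,0,0],3]]'

```text
clock: 30.18
position: [650.2, 38.2, 5.9]
ee_rot: [0.995, -0.103, -0.0, 0.0]
contact_force: [0.2, 0.2, 0.6]
gripper_width: 29.8
```

```bash
python3 - <<'E'
from h import *
s=arm.read_state();print(s['position'],s['contact_force'],s['gripper_width'])
im=eyes.get_image("wrist"); cv2.imwrite("pics/wrist8.png",cv2.resize(im[160:340,220:430,::-1],None,fx=3.5,fy=3.5))
im=eyes.get_image("side"); cv2.imwrite("pics/side8.png",cv2.resize(im[200:290,240:330,::-1],None,fx=6,fy=6))
E
```

```text
[650.19851931  38.21002136   5.90349208] [0.17007244 0.22032477 0.60982137] 29.77806159171507
```

View pics/wrist8.png

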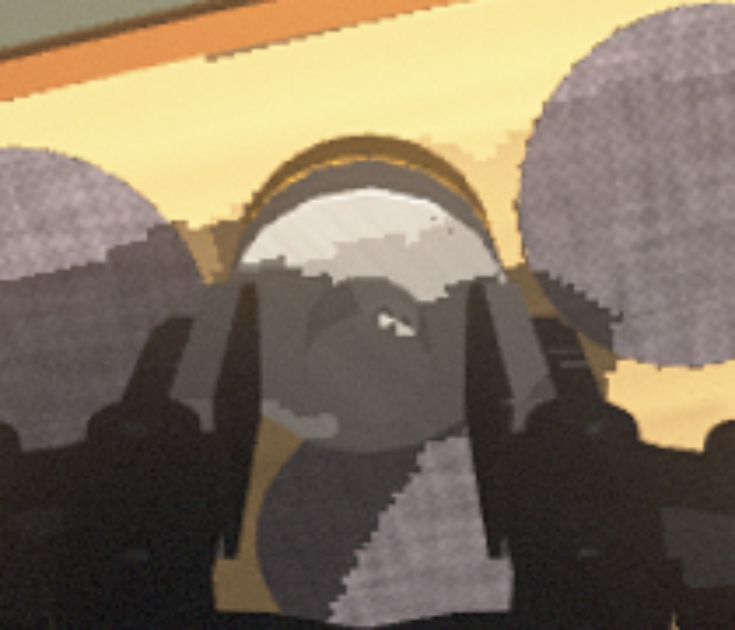

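View pics/side8.png

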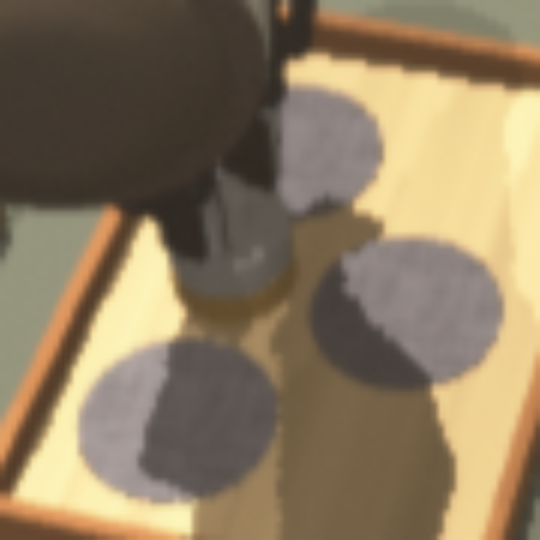

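```bash
cat >> h.py <<'E'
def wproj(P):
    m=eyes.camera_model('wrist'); R=cv2.Rodrigues(m['rvec'])[0]; K=m['K']
    p=(R@np.array(P,float).reshape(-1,3).T).T+m['tvec']; r=np.linalg.norm(p[:,:2],axis=1); th=np.arctan2(r,p[:,2])
    return np.c_[K[0,0]*th*p[:,0]/r+K[0,2],K[1,1]*th*p[:,1]/r+K[1,2]]
E
python3 - <<'E'
from h import *
from scipy.spatial.transform import Rotation as Ro
s=arm.read_state();R=Ro.from_quat(s['ee_rot']).as_matrix();o=s['position']
big=cv2.imread('pics/wrist8.png')
for w,col in ((30,(0,0,255)),(44,(0,255,0))):
  for sg in (-1,1):
    for zt in (0,-10,-19,-30,-40):
      for xx in (-11,11):
        q=wproj(o+R@np.array([xx,sg*w/2,zt]))[0]
        cv2.circle(big,(int((q[0]-220)*3.5),int((q[1]-160)*3.5)),4,col if zt!=0 else (255,0,255) if w==30 else (255,255,0),-1)
# cup top circle & bottom
for z in (6,36):
  for t in np.linspace(0,6.28,60):
    q=wproj([651+22*np.cos(t),38.3+22*np.sin(t),z])[0]; cv2.circle(big,(int((q[0]-220)*3.5),int((q[1]-160)*3.5)),1,(255,0,0),-1)
cv2.imwrite('pics/w8o.png',big)
E
```

```text
(no output)
```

View pics/w8o.png

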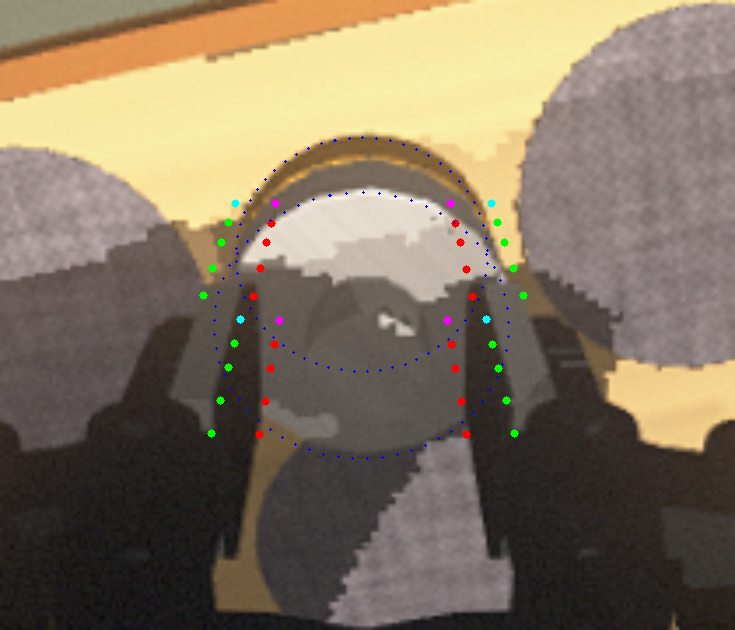

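```bash
python3 - <<'E'
from h import *
from scipy.spatial.transform import Rotation as Ro
s=arm.read_state();R=Ro.from_quat(s['ee_rot']).as_matrix();o=s['position']
for zt in (0,-13,-19,-30,-40,-50):
  print(zt,[wproj(o+R@np.array([xx,sg*42.5,zt]))[0].round(0).tolist() for xx in (-11,11) for sg in (-1,1)])
E
```

```text
0 [[257.0, 251.0], [391.0, 251.0], [254.0, 218.0], [393.0, 218.0]]
-13 [[252.0, 260.0], [395.0, 260.0], [249.0, 225.0], [398.0, 225.0]]
-19 [[250.0, 264.0], [397.0, 264.0], [247.0, 229.0], [401.0, 229.0]]
-30 [[246.0, 273.0], [402.0, 273.0], [242.0, 236.0], [405.0, 236.0]]
-40 [[242.0, 282.0], [406.0, 282.0], [237.0, 244.0], [410.0, 244.0]]
-50 [[237.0, 292.0], [411.0, 293.0], [232.0, 252.0], [416.0, 252.0]]
```

```bash
python3 - <<'E'
import cv2
im=cv2.imread('pics/wrist5.png');cv2.imwrite('pics/w5z.png',cv2.resize(im[200:350,80:560],None,fx=1.6,fy=1.6))
E
```

```text
(no output)
```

View pics/w5z.png

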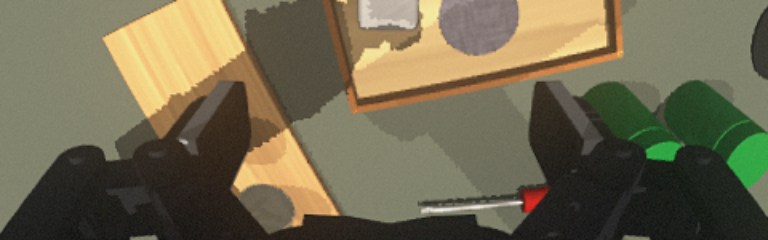

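Emit:
jog_arm --rows '[[[0,0,0],[0,0,0],6],[[0,0,0],[0,0,0],8],[[0,0,0],[0,0,0],8],[[0,0,0],[0,0,0],8],[[0,0,1],[0,0,0],8],[[0,0,1],[0,0,0],8],[[0,0,0.8],[0,0,0],8],[[0,0,0],[0,0,0],8],[[0,0,0],[0,0,0],8]]'

```text
clock: 31.4
position: [650.4, 38.2, -22.1]
ee_rot: [0.995, -0.103, 0.0, 0.0]
contact_force: [0.3, 0.3, 0.5]
gripper_width: 79.7
```

Emit:
jog_arm --rows '[[[0,0,0],[0,0,0],6],[[0,0,0],[0,0,0],5],[[0,0,0],[0,0,0],4.5],[[0,0,0],[0,0,0],3.5],[[0,0,0],[0,0,0],3.5],[[0,0,0],[0,0,0],3.5],[[0,0,0],[0,0,0],3.5]]'

```text
clock: 32.28
position: [650.6, 38.2, -21.4]
ee_rot: [0.995, -0.103, 0.0, -0.0]
contact_force: [-0.8, -0.4, 4.7]
gripper_width: 42.1
```

```bash
python3 - <<'E'
from h import *
s=arm.read_state();print(s['position'],s['contact_force'],s['gripper_width'])
im=eyes.get_image("wrist"); cv2.imwrite("pics/wrist9.png",cv2.resize(im[160:340,220:430,::-1],None,fx=3.5,fy=3.5))
E
```

```text
[650.56500644  38.21604045 -21.43008077] [-0.77919525 -0.38777949  4.65433643] 42.06661215794238
```

View pics/wrist9.png

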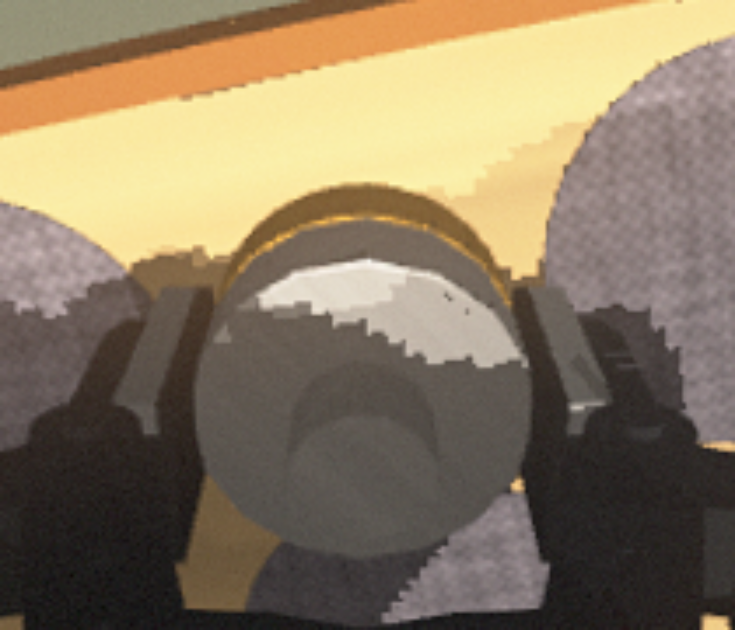

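Emit:
jog_arm --rows '[[[0,0,-1],[0,0,0],3.5],[[0,0,-3],[0,0,0],3.5],[[0,0,-4],[0,0,0],3.5],[[0,0,-4],[0,0,0],3.5],[[0,0,-4],[0,0,0],3.5],[[0,0,0],[0,0,0],3.5],[[0,0,0],[0,0,0],3.5]]'

```text
clock: 33.2
position: [649.1, 38.3, 136.7]
ee_rot: [0.995, -0.104, -0.001, -0.0]
contact_force: [0.2, 0.4, -1.6]
gripper_width: 42.4
```

Emit:
jog_arm --rows '[[[-0.5,2,0],[0,0,0],3.5],[[-0.9,3.8,0],[0,0,0],3.5],[[-1,4,0],[0,0,0],3.5],[[-1,4,0],[0,0,0],3.5],[[-1,4,0],[0,0,0],3.5],[[-1,4,0],[0,0,0],3.5],[[-1,4,0],[0,0,0],3.5],[[-1,4,0],[0,0,0],3.5],[[-0.8,3.5,0],[0,0,0],3.5],[[-0.5,2.6,0],[0,0,0],3.5]]'

```text
clock: 34.45
position: [488.7, -296.7, 136.4]
ee_rot: [0.995, -0.104, -0.002, -0.0]
contact_force: [0.9, 0.0, -1.1]
gripper_width: 42.6
```

Emit:
jog_arm --rows '[[[0,0,0],[0,0,0],3.5],[[0,0,0],[0,0,0],3.5],[[0,0,0],[0,0,0],3.5]]'

```text
clock: 34.83
position: [491.3, -294.6, 137.5]
ee_rot: [0.995, -0.103, -0.0, -0.0]
contact_force: [-0.5, 0.2, -1.9]
gripper_width: 42.4
```

```bash
python3 - <<'E'
from h import *
s=arm.read_state();print(s['position'],s['contact_force'],s['gripper_width'])
im=eyes.get_image("wrist"); cv2.imwrite("pics/wrist10.png",im[:,:,::-1])
im=eyes.get_image("side"); cv2.imwrite("pics/side10.png",im[:,:,::-1])
E
```

```text
[ 491.25965525 -294.6197467   137.54840138] [-0.4611627   0.1931477  -1.88843423] 42.42011017738209
```

View pics/wrist10.png

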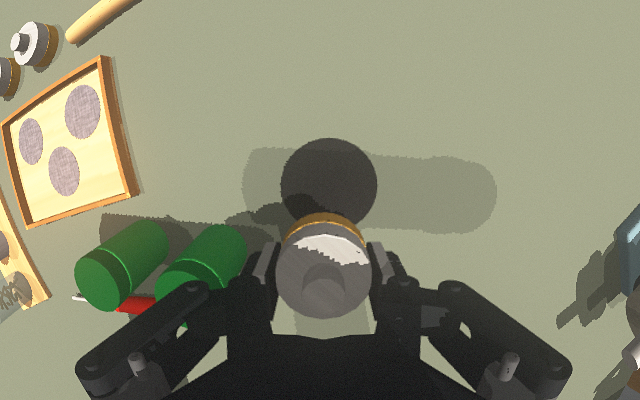

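View pics/side10.png

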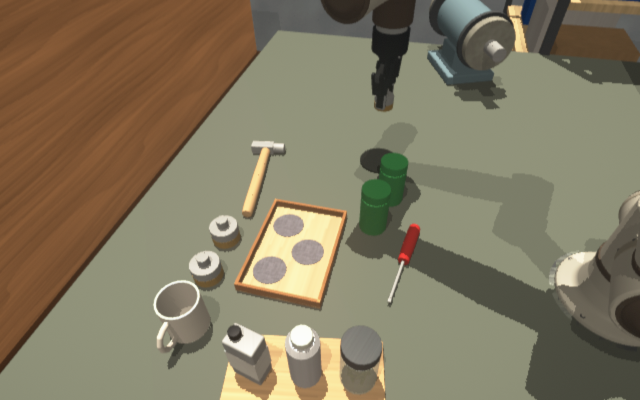

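```bash
python3 - <<'E'
from h import *
from scipy.optimize import least_squares
im=cv2.imread('pics/wrist10.png').astype(float).mean(2)
t=np.linspace(0,2*np.pi,400)
def f(c,r=50): 
    return wproj(np.c_[c[0]+r*np.cos(t),c[1]+r*np.sin(t),np.full(400,4.)])
def res(c):
    q=f(c); return [q[:,0].min()-281,q[:,0].max()-377,q[:,1].min()-138]
s=least_squares(res,[492,-295]);print(s.x,s.fun)
big=cv2.resize(cv2.imread('pics/wrist10.png')[120:330,240:420],None,fx=3,fy=3)
for q in f(s.x): cv2.circle(big,(int((q[0]+.5-240)*3),int((q[1]+.5-120)*3)),1,(0,0,255),-1)
# brush cup top circle predicted at tcp
p=arm.read_state()['position']
for z in (p[2]+21.4+36,p[2]+21.4+6):
  for q in wproj(np.c_[p[0]+22*np.cos(t),p[1]+22*np.sin(t),np.full(400,z)]): cv2.circle(big,(int((q[0]+.5-240)*3),int((q[1]+.5-120)*3)),1,(255,0,0),-1)
cv2.imwrite('pics/w10o.png',big)
E
```

```text
[ 490.28542574 -299.9645999 ] [-0.36486867  0.36852637  0.02595042]
```

View pics/w10o.png

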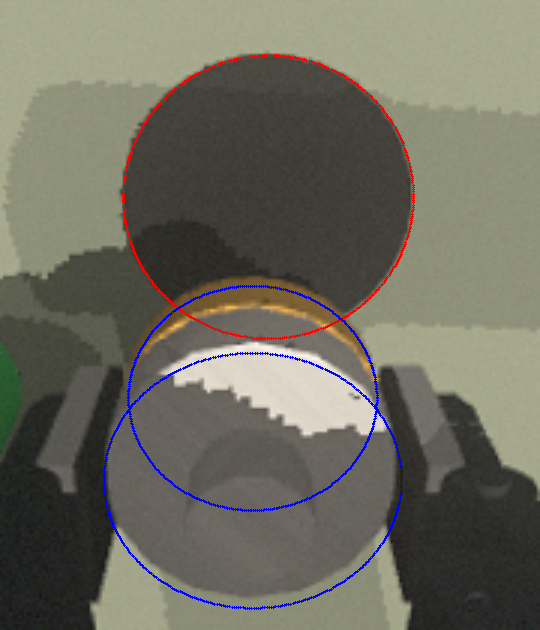

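Emit:
jog_arm --rows '[[[-0.1,0.4,2],[0,0,0],3.5],[[0,0,4],[0,0,0],3.5],[[0,0,4],[0,0,0],3.5],[[0,0,3.5],[0,0,0],3.5],[[0,0,1.5],[0,0,0],3.5],[[0,0,0.5],[0,0,0],3.5],[[0,0,0],[0,0,0],3.5],[[0,0,0],[0,0,0],3.5]]'

```text
clock: 35.92
position: [490.6, -299.3, -15.7]
ee_rot: [0.995, -0.103, 0.001, 0.0]
contact_force: [0.1, 0.9, -1.2]
gripper_width: 42.4
```

Emit:
jog_arm --rows '[[[0,0,0.3],[0,0,0],3.5],[[0,0,0.2],[0,0,0],3.5],[[0,0,0],[0,0,0],3.5]]'

```text
clock: 36.3
position: [489.3, -299.0, -22.2]
ee_rot: [0.995, -0.103, -0.0, -0.0]
contact_force: [-0.3, -0.0, -1.1]
gripper_width: 42.4
```

Emit:
jog_arm --rows '[[[0,0,0.1],[0,0,0],3.5],[[0,0,0],[0,0,0],3.5]]'

```text
clock: 36.55
position: [489.4, -298.9, -23.2]
ee_rot: [0.995, -0.103, -0.0, -0.0]
contact_force: [0.0, 0.2, -1.5]
gripper_width: 41.9
```

Emit:
jog_arm --rows '[[[0,0,0.1],[0,0,0],3.5],[[0,0,0],[0,0,0],3.5]]'

```text
clock: 36.8
position: [489.6, -299.0, -23.4]
ee_rot: [0.995, -0.103, 0.0, 0.0]
contact_force: [-0.9, 0.9, 3.9]
gripper_width: 42.2
```

Emit:
jog_arm --rows '[[[0,0,0],[0,0,0],5],[[0,0,0],[0,0,0],7.5],[[0,0,0],[0,0,0],7.5],[[0,0,0],[0,0,0],7.5],[[0,0,-2],[0,0,0],7.5],[[0,0,-4],[0,0,0],8.54],[[0,0,-5],[0,0,0],8.54],[[0,0,-5],[0,0,0],8.54],[[0,0,-5],[0,0,0],8.54],[[0,0,0],[0,0,0],8.54]]'

```text
clock: 38.05
position: [492.1, -300.1, 191.0]
ee_rot: [0.995, -0.103, 0.005, 0.001]
contact_force: [-0.3, 0.7, -0.2]
gripper_width: 85.4
```

Emit:
jog_arm --rows '[[[0,0,0],[0,0,0],8.54],[[0,0,0],[0,0,0],8.54]]'

```text
clock: 38.3
position: [488.6, -298.6, 184.2]
ee_rot: [0.995, -0.103, -0.002, -0.0]
contact_force: [0.4, -0.3, 0.7]
gripper_width: 85.6
```

```bash
python3 - <<'E'
from h import *
s=arm.read_state();print(s['position'],s['contact_force'],s['gripper_width'])
im=eyes.get_image("wrist"); cv2.imwrite("pics/wrist11.png",cv2.resize(im[100:300,230:430,::-1],None,fx=3,fy=3))
im=eyes.get_image("top"); cv2.imwrite("pics/top11.png",im[:,:,::-1])
E
```

```text
[ 488.5513685  -298.62194606  184.24847696] [ 0.36625492 -0.3357444   0.68164126] 85.57244877315686
```

View pics/wrist11.png

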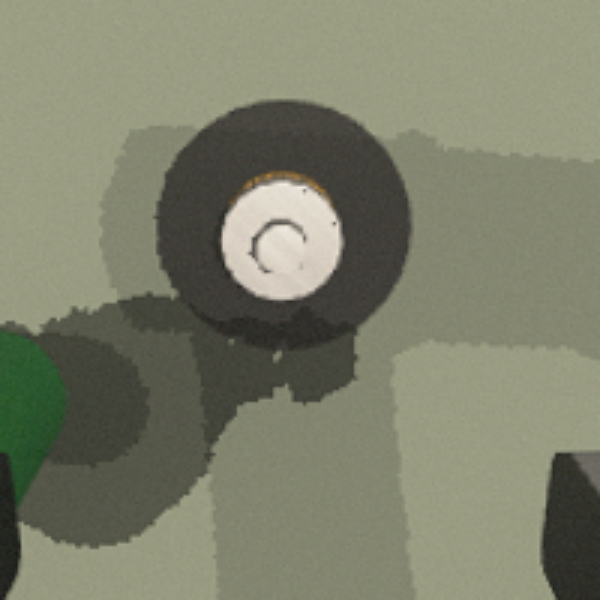

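View pics/top11.png

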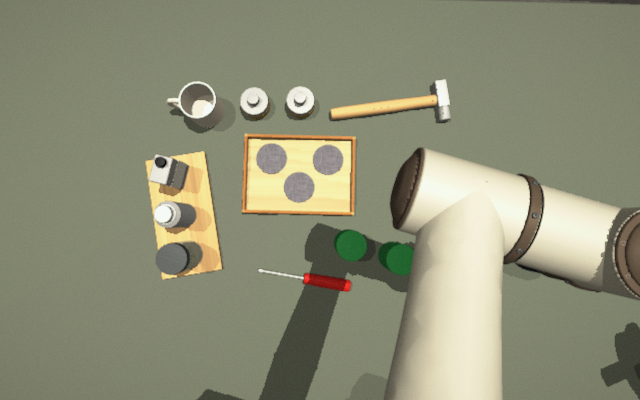

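Emit:
jog_arm --rows '[[[0,-3,0],[0,0,0],8.54],[[0,-5,0],[0,0,0],8.54],[[0,-5,0],[0,0,0],8.54],[[0,-5,0],[0,0,0],8.54],[[0,-5,0],[0,0,0],8.54],[[0,-5,0],[0,0,0],8.54],[[0,-5,0],[0,0,0],8.54],[[0,-5,0],[0,0,0],8.54],[[0,-5,0],[0,0,0],8.54],[[0,-5,0],[0,0,0],8.54]]'

```text
clock: 39.65
position: [588.0, 172.3, 185.0]
ee_rot: [0.995, -0.103, -0.001, 0.001]
contact_force: [0.4, -0.6, -0.5]
gripper_width: 85.6
```

Emit:
jog_arm --rows '[[[-0.4,-5,0],[0,0,0],8.54],[[-0.4,-5,0],[0,0,0],8.54],[[0,-2.9,0],[0,0,0],8.54],[[0,0,0],[0,0,0],8.54],[[0,0,0],[0,0,0],8.54],[[0,0,0],[0,0,0],8.54]]'

```text
clock: 40.4
position: [606.8, 297.6, 185.9]
ee_rot: [0.995, -0.104, -0.0, 0.0]
contact_force: [-0.1, 0.2, 0.2]
gripper_width: 86.0
```

```bash
python3 - <<'E'
from h import *
s=arm.read_state();print(s['position'],s['ee_rot'],s['contact_force'],s['gripper_width'])
im=eyes.get_image("wrist"); cv2.imwrite("pics/wrist12.png",im[:,:,::-1])
im=eyes.get_image("top"); cv2.imwrite("pics/top12.png",im[:,:,::-1])
E
```

```text
[606.75614779 297.60928292 185.90949189] [ 9.94595718e-01 -1.03823444e-01 -1.33232391e-04  1.80026218e-04] [-0.12014879  0.20100565  0.18689576] 85.98901002316764
```

View pics/wrist12.png

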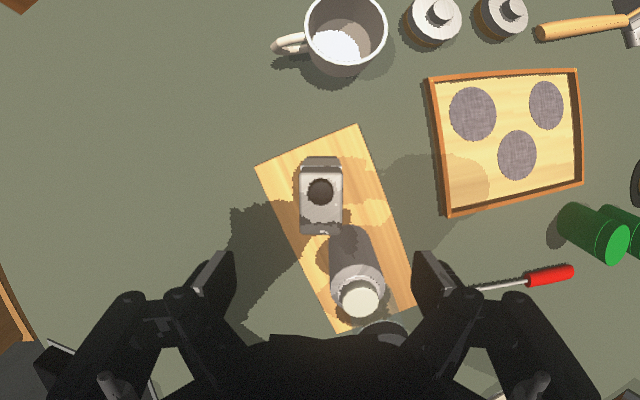

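View pics/top12.png

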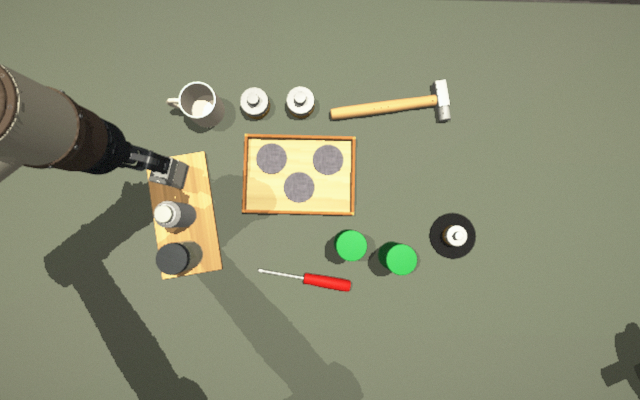

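Emit:
jog_arm --rows '[[[-0.2,-0.1,2],[0,0,0],8.54],[[0,0,4],[0,0,0],8.54],[[0,0,3],[0,0,0],8.54],[[0,0,1],[0,0,0],8.54],[[0,0,0],[0,0,0],8.54],[[0,0,0],[0,0,0],8.54],[[0,0,0],[0,0,0],8.54]]'

```text
clock: 41.38
position: [605.8, 300.6, 87.5]
ee_rot: [0.995, -0.103, 0.001, -0.001]
contact_force: [-0.2, -0.3, 0.5]
gripper_width: 85.4
```

Emit:
jog_arm --rows '[[[0,0,0.4],[0,0,0],8.54],[[0,0,0.4],[0,0,0],8.54],[[0,0,0.4],[0,0,0],8.54],[[0,0,0.4],[0,0,0],8.54],[[0,0,0],[0,0,0],8.54],[[0,0,0],[0,0,0],8.54]]'

```text
clock: 42.12
position: [605.2, 300.1, 69.9]
ee_rot: [0.995, -0.103, 0.0, 0.0]
contact_force: [0.8, 0.1, -0.0]
gripper_width: 85.4
```

Emit:
jog_arm --rows '[[[0,0.1,0.5],[0,0,0],8.54],[[0,0,0],[0,0,0],7],[[0,0,0],[0,0,0],5.5],[[0,0,0],[0,0,0],4.5],[[0,0,0],[0,0,0],3],[[0,0,0],[0,0,0],3],[[0,0,0],[0,0,0],3],[[0,0,0],[0,0,0],3]]'

```text
clock: 43.12
position: [605.2, 299.4, 65.3]
ee_rot: [0.995, -0.103, 0.0, -0.0]
contact_force: [0.5, 0.8, 2.8]
gripper_width: 35.0
```

Emit:
jog_arm --rows '[[[0,0,-1],[0,0,0],3],[[0,0,-3],[0,0,0],3],[[0,0,-4],[0,0,0],3],[[0,0,-4],[0,0,0],3],[[0,0,-3],[0,0,0],3],[[0,0,0],[0,0,0],3]]'

```text
clock: 43.88
position: [605.7, 299.6, 217.8]
ee_rot: [0.995, -0.103, 0.002, -0.002]
contact_force: [-0.4, 0.9, -2.4]
gripper_width: 34.5
```

Emit:
jog_arm --rows '[[[0.8,1.5,0],[0,0,0],3],[[1.5,3,0],[0,0,0],3],[[1.8,4,0],[0,0,0],3],[[1.8,4,0],[0,0,0],3],[[1.5,3.5,0],[0,0,0],3],[[1.2,2.5,0],[0,0,0],3],[[0,0,0],[0,0,0],3],[[0,0,0],[0,0,0],3],[[0,0,0],[0,0,0],3]]'

```text
clock: 45.0
position: [650.6, 100.9, 214.1]
ee_rot: [0.995, -0.103, -0.001, 0.0]
contact_force: [-0.5, 0.5, -2.2]
gripper_width: 34.8
```

Emit:
jog_arm --rows '[[[0.1,0,2],[0,0,0],3],[[0,0,4],[0,0,0],3],[[0,0,4],[0,0,0],3],[[0,0,3],[0,0,0],3],[[0,0,1],[0,0,0],3],[[0,0,0.5],[0,0,0],3],[[0,0,0.2],[0,0,0],3],[[0,0,0],[0,0,0],3],[[0,0,0],[0,0,0],3]]'

```text
clock: 46.12
position: [652.5, 100.3, 68.9]
ee_rot: [0.995, -0.103, 0.001, -0.0]
contact_force: [0.3, -0.4, -1.6]
gripper_width: 34.8
```

Emit:
jog_arm --rows '[[[0,0,0.3],[0,0,0],3],[[0,0,0.3],[0,0,0],3],[[0,0,0],[0,0,0],3],[[0,0,0],[0,0,0],3]]'

```text
clock: 46.62
position: [652.0, 100.1, 61.9]
ee_rot: [0.995, -0.103, -0.0, 0.0]
contact_force: [-0.1, -0.1, -1.6]
gripper_width: 34.7
```

Emit:
jog_arm --rows '[[[0,0,0.2],[0,0,0],3],[[0,0,0],[0,0,0],3]]'

```text
clock: 46.88
position: [651.8, 100.1, 59.7]
ee_rot: [0.995, -0.103, -0.0, 0.0]
contact_force: [-0.6, 0.3, -0.8]
gripper_width: 34.8
```

Emit:
jog_arm --rows '[[[0,0,0.1],[0,0,0],3],[[0,0,0],[0,0,0],3]]'

```text
clock: 47.12
position: [652.1, 100.2, 59.3]
ee_rot: [0.995, -0.103, 0.0, 0.0]
contact_force: [-0.8, -0.4, 0.5]
gripper_width: 34.6
```

Emit:
jog_arm --rows '[[[0,0,0.1],[0,0,0],3],[[0,0,0],[0,0,0],4.5],[[0,0,0],[0,0,0],6.5],[[0,0,0],[0,0,0],8.54],[[0,0,0],[0,0,0],8.54],[[0,0,-2],[0,0,0],8.54],[[0,0,-4],[0,0,0],8.54],[[0,0,-5],[0,0,0],8.54],[[0,0,-3],[0,0,-6],8.54],[[0,0,0],[0,0,-6],8.54]]'

```text
clock: 48.38
position: [653.7, 100.6, 201.9]
ee_rot: [1.0, 0.003, 0.004, -0.001]
contact_force: [0.6, -0.2, -1.1]
gripper_width: 85.7
```

Emit:
jog_arm --rows '[[[-2,-3,0],[0,0,0],8.54],[[-3,-4.2,0],[0,0,0],8.54],[[-3,-4.2,0],[0,0,0],8.54],[[-3,-4.2,0],[0,0,0],8.54],[[-2,-2.9,0],[0,0,0],8.54],[[0,0,0],[0,0,0],8.54],[[0,0,0],[0,0,0],8.54],[[0,0,0],[0,0,0],8.54]]'

```text
clock: 49.38
position: [522.1, 284.0, 197.8]
ee_rot: [1.0, 0.001, -0.0, 0.0]
contact_force: [0.6, -0.4, -1.7]
gripper_width: 85.4
```

Emit:
jog_arm --rows '[[[-0.1,-0.1,2],[0,0,0],8.54],[[0,0,4],[0,0,0],8.54],[[0,0,3],[0,0,0],8.54],[[0,0,1.5],[0,0,0],8.54],[[0,0,0.8],[0,0,0],8.54],[[0,0,0],[0,0,0],8.54],[[0,0,0],[0,0,0],8.54]]'

```text
clock: 50.25
position: [521.2, 286.3, 86.1]
ee_rot: [1.0, 0.001, 0.001, -0.001]
contact_force: [0.5, 0.9, 0.2]
gripper_width: 85.3
```

```bash
python3 - <<'E'
from h import *
s=arm.read_state();print(s['position'],s['ee_rot'],s['contact_force'],s['gripper_width'])
im=eyes.get_image("wrist"); cv2.imwrite("pics/wrist13.png",im[:,:,::-1])
im=eyes.get_image("side"); cv2.imwrite("pics/side13.png",im[:,:,::-1])
E
```

```text
[521.24765966 286.32349857  86.09339165] [ 9.99998488e-01  1.31173755e-03  9.14643186e-04 -6.83889694e-04] [0.51728737 0.87407679 0.16734053] 85.26950728576209
```

View pics/wrist13.png

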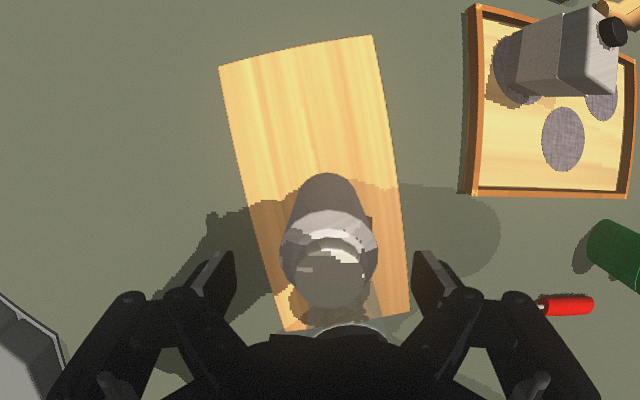

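View pics/side13.png

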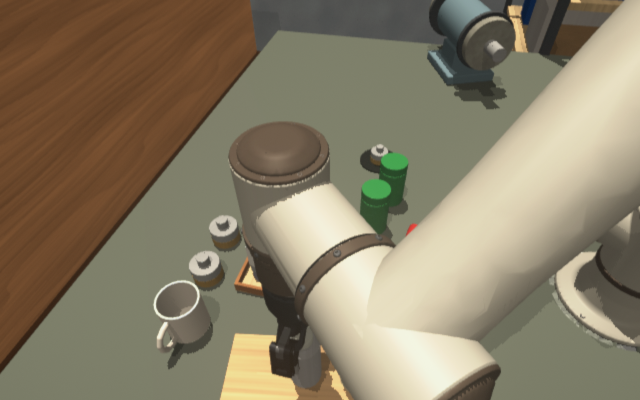

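Emit:
jog_arm --rows '[[[0,0,0.4],[0,0,0],8.54],[[0,0,0.4],[0,0,0],8.54],[[0,0,0.3],[0,0,0],8.54],[[0,0,0],[0,0,0],8.54]]'

```text
clock: 50.85
position: [520.3, 285.7, 73.4]
ee_rot: [1.0, 0.001, -0.0, 0.0]
contact_force: [-0.8, -0.2, 1.2]
gripper_width: 85.3
```

Emit:
jog_arm --rows '[[[0,0,0.2],[0,0,0],8.54],[[0,0,0.2],[0,0,0],8.54],[[0,0,0],[0,0,0],8.54]]'

```text
clock: 51.22
position: [520.4, 285.8, 69.7]
ee_rot: [1.0, 0.001, -0.0, 0.0]
contact_force: [-0.0, -0.0, 0.2]
gripper_width: 85.5
```

Emit:
jog_arm --rows '[[[0,0,0.3],[0,0,0],8.54],[[0,0,0],[0,0,0],8.54],[[0,0,0],[0,0,0],8.54]]'

```text
clock: 51.6
position: [520.6, 285.8, 66.9]
ee_rot: [1.0, 0.001, 0.0, 0.0]
contact_force: [-0.5, -0.5, 0.6]
gripper_width: 85.2
```

Emit:
jog_arm --rows '[[[0,0,0],[0,0,0],7],[[0,0,0],[0,0,0],6],[[0,0,0],[0,0,0],4.5],[[0,0,0],[0,0,0],4.5],[[0,0,0],[0,0,0],4.5],[[0,0,0],[0,0,0],4.5]]'

```text
clock: 52.35
position: [520.9, 285.9, 67.6]
ee_rot: [1.0, 0.001, 0.0, -0.0]
contact_force: [-0.5, -1.5, 5.3]
gripper_width: 49.6
```

Emit:
jog_arm --rows '[[[0,0,-1],[0,0,0],4.5],[[0,0,-3],[0,0,0],4.5],[[0,0,-4],[0,0,0],4.5],[[0,0,-4],[0,0,0],4.5],[[0,0,-3],[0,0,0],4.5],[[0,0,0],[0,0,0],4.5]]'

```text
clock: 53.1
position: [521.3, 286.9, 219.3]
ee_rot: [1.0, 0.001, 0.002, -0.002]
contact_force: [-0.3, -0.1, -1.6]
gripper_width: 49.4
```

Emit:
jog_arm --rows '[[[1,2,0],[0,0,0],4.5],[[1.5,3.6,0],[0,0,0],4.5],[[2,4.5,0],[0,0,0],4.5],[[2,4.5,0],[0,0,0],4.5],[[2,4.5,0],[0,0,0],4.5],[[2,4.5,0],[0,0,0],4.5],[[1.5,4,0],[0,0,0],4.5],[[1,3,0],[0,0,0],4.5],[[0,0,0],[0,0,0],4.5],[[0,0,0],[0,0,0],4.5]]'

```text
clock: 54.35
position: [650.4, -20.3, 215.1]
ee_rot: [1.0, 0.001, -0.002, 0.0]
contact_force: [0.1, 0.1, -1.6]
gripper_width: 49.6
```

Emit:
jog_arm --rows '[[[0,0,2],[0,0,0],4.5],[[0,0,4],[0,0,0],4.5],[[0,0,4],[0,0,0],4.5],[[0,0,3],[0,0,0],4.5],[[0,0,1],[0,0,0],4.5],[[0,0,0.6],[0,0,0],4.5],[[0,0,0.2],[0,0,0],4.5],[[0,0,0],[0,0,0],4.5],[[0,0,0],[0,0,0],4.5]]'

```text
clock: 55.48
position: [651.8, -19.8, 69.8]
ee_rot: [1.0, 0.001, 0.001, -0.0]
contact_force: [-0.4, 0.5, -1.4]
gripper_width: 49.5
```

Emit:
jog_arm --rows '[[[-0.1,0,0.3],[0,0,0],4.5],[[0,0,0.3],[0,0,0],4.5],[[0,0,0],[0,0,0],4.5],[[0,0,0],[0,0,0],4.5]]'

```text
clock: 55.98
position: [650.3, -19.9, 62.9]
ee_rot: [1.0, 0.001, 0.0, 0.0]
contact_force: [-0.1, 0.3, -1.8]
gripper_width: 49.8
```

Emit:
jog_arm --rows '[[[0,0,0.1],[0,0,0],4.5],[[0,0,0],[0,0,0],4.5]]'

```text
clock: 56.22
position: [650.2, -19.8, 61.8]
ee_rot: [1.0, 0.001, -0.0, -0.0]
contact_force: [1.0, 0.2, -1.8]
gripper_width: 49.6
```

Emit:
jog_arm --rows '[[[0,0,0.1],[0,0,0],4.5],[[0,0,0],[0,0,0],4.5]]'

```text
clock: 56.48
position: [650.7, -19.9, 61.7]
ee_rot: [1.0, 0.001, 0.001, 0.0]
contact_force: [0.8, 0.3, 2.2]
gripper_width: 49.6
```

Emit:
jog_arm --rows '[[[0,0,0],[0,0,0],5.5],[[0,0,0],[0,0,0],7],[[0,0,0],[0,0,0],8.54],[[0,0,0],[0,0,0],8.54],[[0,0,-2],[0,0,0],8.54],[[0,0,-4],[0,0,0],8.54],[[0,0,-5],[0,0,0],8.54],[[0,0,-3],[0,0,0],8.54],[[0,0,0],[0,0,0],8.54]]'

```text
clock: 57.6
position: [651.9, -19.7, 204.4]
ee_rot: [1.0, 0.001, 0.003, -0.0]
contact_force: [-0.7, 0.1, -0.3]
gripper_width: 85.6
```

Emit:
jog_arm --rows '[[[-2,-3,0],[0,0,0],8.54],[[-3.5,-4.7,0],[0,0,0],8.54],[[-3.5,-4.7,0],[0,0,0],8.54],[[-3.5,-4.7,0],[0,0,0],8.54],[[-3.5,-4.7,0],[0,0,0],8.54],[[-3.3,-4.3,0],[0,0,0],8.54],[[-2,-3,0],[0,0,0],8.54],[[0,0,0],[0,0,0],8.54],[[0,0,0],[0,0,0],8.54],[[0,0,0],[0,0,0],8.54]]'

```text
clock: 58.85
position: [436.8, 269.7, 200.4]
ee_rot: [1.0, 0.0, -0.0, 0.0]
contact_force: [0.1, 0.1, 0.1]
gripper_width: 85.2
```

Emit:
jog_arm --rows '[[[0.1,-0.1,2],[0,0,0],8.54],[[0,0,4],[0,0,0],8.54],[[0,0,4],[0,0,0],8.54],[[0,0,2],[0,0,0],8.54],[[0,0,0.8],[0,0,0],8.54],[[0,0,0],[0,0,0],8.54],[[0,0,0],[0,0,0],8.54],[[0,0,0],[0,0,0],8.54]]'

```text
clock: 59.85
position: [438.0, 272.1, 73.9]
ee_rot: [1.0, 0.001, 0.001, -0.001]
contact_force: [-0.4, 0.1, 0.4]
gripper_width: 85.4
```

Emit:
jog_arm --rows '[[[0,0,0],[0,0,0],7.5],[[0,0,0],[0,0,0],6.5],[[0,0,0],[0,0,0],5],[[0,0,0],[0,0,0],5],[[0,0,0],[0,0,0],5],[[0,0,0],[0,0,0],5]]'

```text
clock: 60.6
position: [437.9, 271.7, 73.7]
ee_rot: [1.0, 0.001, 0.0, -0.0]
contact_force: [0.2, -1.3, 4.9]
gripper_width: 58.0
```

Emit:
jog_arm --rows '[[[0,0,-1],[0,0,0],5],[[0,0,-3],[0,0,0],5],[[0,0,-4],[0,0,0],5],[[0,0,-4],[0,0,0],5],[[0,0,-3],[0,0,0],5],[[0,0,0],[0,0,0],5]]'

```text
clock: 61.35
position: [438.3, 272.7, 225.2]
ee_rot: [1.0, 0.001, 0.002, -0.002]
contact_force: [0.3, 0.3, -2.2]
gripper_width: 58.0
```

Emit:
jog_arm --rows '[[[1,1.6,0],[0,0,0],5],[[2,3,0],[0,0,0],5],[[2.6,4,0],[0,0,0],5],[[2.6,4,0],[0,0,0],5],[[2.5,4,0],[0,0,0],5],[[2.5,3.8,0],[0,0,0],5],[[1.5,2,0],[0,0,0],5],[[0.5,1,0],[0,0,0],5],[[0,0,0],[0,0,0],5],[[0,0,0],[0,0,0],5]]'

```text
clock: 62.6
position: [589.5, 38.5, 222.6]
ee_rot: [1.0, 0.002, -0.0, -0.0]
contact_force: [-2.0, 0.4, -1.8]
gripper_width: 57.7
```

Check before lowering the jar.

```bash
python3 - <<'E'
from h import *
s=arm.read_state();print(s['position'],s['contact_force'],s['gripper_width'])
im=eyes.get_image("wrist"); cv2.imwrite("pics/wrist14.png",im[:,:,::-1])
im=eyes.get_image("side"); cv2.imwrite("pics/side14.png",im[:,:,::-1])
E
```

```text
[589.48463783  38.53484681 222.57413039] [-1.95130928  0.44747086 -1.7619911 ] 57.73839712403237
```

View pics/wrist14.png

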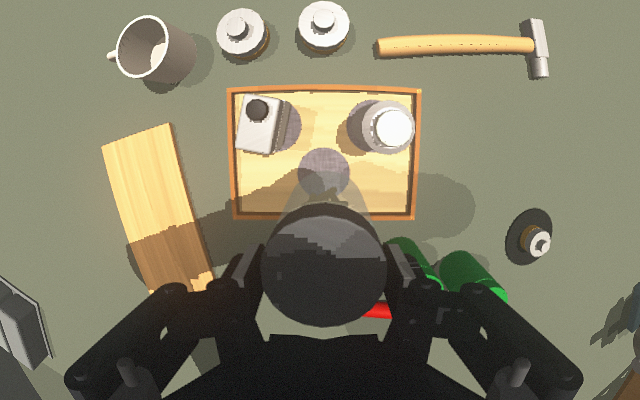

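View pics/side14.png

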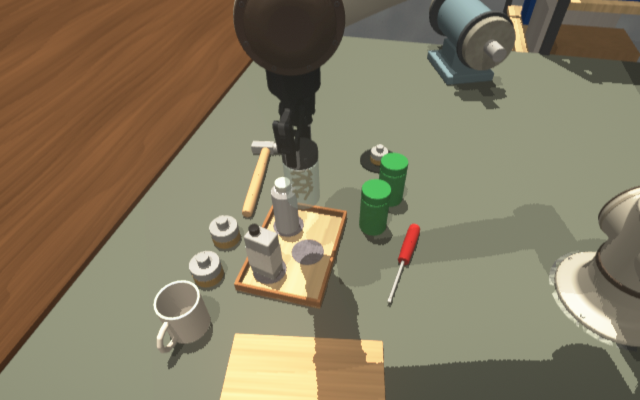

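Emit:
jog_arm --rows '[[[0,0,2],[0,0,0],5],[[0,0,4],[0,0,0],5],[[0,0,4],[0,0,0],5],[[0,0,3],[0,0,0],5],[[0,0,1],[0,0,0],5],[[0,0,0.6],[0,0,0],5],[[0,0,0.3],[0,0,0],5],[[0,0,0],[0,0,0],5],[[0,0,0],[0,0,0],5]]'

```text
clock: 63.82
position: [590.6, 38.1, 74.7]
ee_rot: [1.0, 0.001, 0.001, -0.0]
contact_force: [-0.3, 0.5, -1.8]
gripper_width: 57.9
```

Emit:
jog_arm --rows '[[[0,0,0.3],[0,0,0],5],[[0,0,0.2],[0,0,0],5],[[0,0,0],[0,0,0],5],[[0,0,0],[0,0,0],5]]'

```text
clock: 64.32
position: [590.2, 38.0, 68.9]
ee_rot: [1.0, 0.001, -0.0, 0.0]
contact_force: [0.5, -0.5, -1.5]
gripper_width: 58.1
```

Emit:
jog_arm --rows '[[[0,0,0.1],[0,0,0],5],[[0,0,0],[0,0,0],5]]'

```text
clock: 64.58
position: [590.2, 38.0, 68.0]
ee_rot: [1.0, 0.001, 0.0, -0.0]
contact_force: [-0.4, -0.6, -2.2]
gripper_width: 57.8
```

Emit:
jog_arm --rows '[[[0,0,0.1],[0,0,0],5],[[0,0,0],[0,0,0],5]]'

```text
clock: 64.82
position: [590.7, 38.0, 67.8]
ee_rot: [1.0, 0.001, 0.001, -0.0]
contact_force: [-1.1, 0.1, 4.1]
gripper_width: 58.1
```

Emit:
jog_arm --rows '[[[0,0,0],[0,0,0],6.5],[[0,0,0],[0,0,0],7.5],[[0,0,0],[0,0,0],8.54],[[0,0,0],[0,0,0],8.54],[[0,0,-2],[0,0,0],8.54],[[0,0,-4],[0,0,0],8.54],[[0,0,-5],[0,0,0],8.54],[[0,0,-4],[0,0,0],8.54],[[0,0,0],[0,0,0],8.54]]'

```text
clock: 65.95
position: [592.3, 38.4, 221.2]
ee_rot: [1.0, 0.001, 0.004, -0.001]
contact_force: [0.3, -0.1, -0.1]
gripper_width: 85.5
```

Emit:
jog_arm --rows '[[[-3,-4,0],[0,0,0],8.54],[[-4,-5,0],[0,0,0],8.54],[[-4,-5,0],[0,0,0],8.54],[[-4,-5,0],[0,0,0],8.54],[[-2,-5,0],[0,0,0],8.54],[[0,-5,0],[0,0,0],8.54],[[0,-5,0],[0,0,0],8.54],[[0,0,0],[0,0,0],8.54],[[0,0,0],[0,0,0],8.54],[[0,0,0],[0,0,0],8.54]]'

```text
clock: 67.2
position: [422.2, 372.8, 216.7]
ee_rot: [1.0, 0.001, -0.0, 0.0]
contact_force: [-0.0, 0.4, 0.6]
gripper_width: 85.3
```

```bash
python3 - <<'E'
from h import *
s=arm.read_state();print(s['position'],s['contact_force'],s['gripper_width'])
im=eyes.get_image("top"); cv2.imwrite("pics/top15.png",im[:,:,::-1]);a=im[120:225,230:370,::-1]
b=cv2.imread('pics/top0.png')[120:225,230:370]
cv2.imwrite("pics/cmp15.png",cv2.resize(__import__('numpy').hstack([b,a]),None,fx=2.8,fy=2.8))
im=eyes.get_image("side"); cv2.imwrite("pics/side15.png",im[:,:,::-1])
E
```

```text
[422.15318996 372.78845633 216.73934257] [-0.03214422  0.38752065  0.59900625] 85.27460256373921
```

View pics/top15.png

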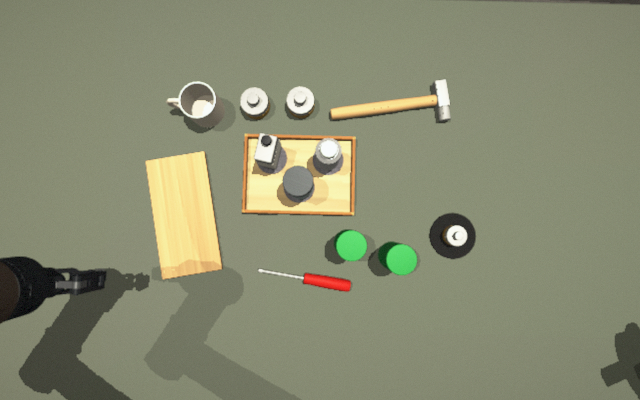

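View pics/cmp15.png

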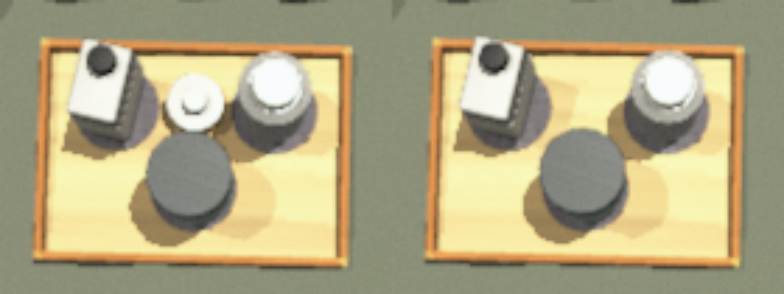

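View pics/side15.png

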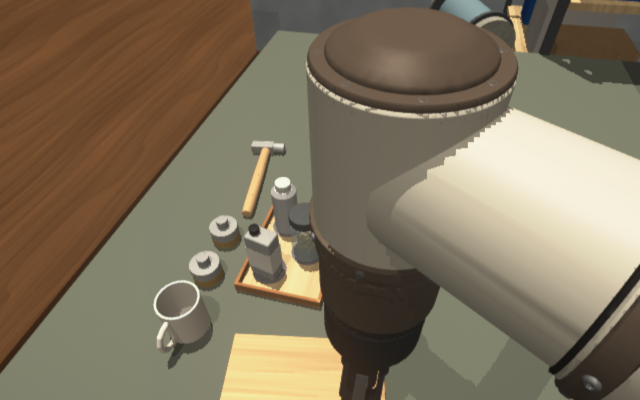

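```bash
python3 - <<'E'
from h import *
print(back('top',(456,236),34),back('top',(452.5,236),4))
print(arm.job_done())
E
```

```text
[ 489.63767777 -296.497534     34.        ] [ 488.72048743 -298.70914805    4.        ]
the job is handed in; nothing more can be done
None
```

The job is finished and handed in at about 67 s of the 134 s limit. I stood the jar, can and tin on the side board and put the smallest brush hub up on the mat. Then I put the tin, can and jar back on their spots and moved the arm clear with the gripper open.

**Last checks:**
- **Tray:** top views from before and after look the same to within about a pixel (about 2 mm) for all three. Arm readings put each within about 1 mm of where it was picked up.
- **Brush:** it stands about 2 mm from the mat centre, judged from the top picture by its cup rim and by the mat outline.
- **Everything else:** all four pieces stand free. The mug, hammer, screwdriver and look-alikes appear unmoved.

**What disagreed:**
- **Fingertip offset:** the real fingertips sit about 35 mm higher than the reported tool position says. The first grips on the tall pieces were therefore right at their tops, though they held. The first close on the brush passed over its cup without touching it. I confirmed the offset in the wrist picture and gripped again lower; the return grips were 6 to 15 mm lower.
- **First can grip:** this landed on the shoulder, so I released it and took it again lower before lifting.
- **Mat position:** the cameras disagreed by up to about 6 mm on where the mat is, so I relied on the wrist and top views.

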